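# Fold back the bifold guard of the test bay

### The arm

A 6-joint arm with a two-finger parallel gripper is mounted at the origin on the work surface. World frame = base frame: x ahead of the robot, y to its left, z up, the work surface at z = 0. Lengths are in m, angles in degrees, forces in N, time in s.
With the tool pointing down it reaches from about 0.4 to 0.825 m from the base axis. Payload 7 kg.
Tool frame: the origin (TCP) lies at the very end of the fingers, on their centre line; the grasp point (between the pads) lies 19 mm behind it; z points along the fingers, y is the line along which they close (so a half turn about z gives the same grasp; the last joint's range is limited). The gripper opens to 88 mm and grips with 3 to 60 N. Pads are 19 mm wide; open, the fingers measure 130 mm over their backs; the gripper's body (78 mm by 193 mm) begins 47 mm behind the grasp point.
Start: joints at [88.413, 20.546, 0.682, 0, -70.136, -16.507], TCP at [0.21, 0.642, 0.227] pointing down, gripper open.
Joint ranges: [-176.03, 176.03], [-82.01, 121.73], [-58.28, 71.71], [-173.87, 95.51], [-174.79, -0.11], [-173.66, 173.66]. Speed limits (degrees/s): [136.94, 136.94, 172.46, 180, 180, 180].

### API

Orientations are given as [roll, pitch, yaw] about the fixed x, y, z axes, in that order (R = Rz(yaw) Ry(pitch) Rx(roll)).
In Python, from plant import ctrl gives the robot as it stands.
- The arm moves only by the tool carry_out, never from a script. Its argument "deltas" is a list that holds one entry, the list of rows, each a list of 5 numbers: the shift along the tool's x, y, z scaled (see below), then the turn about the tool's z scaled (see below), then the opening, from -1 (shut) to 1 (fully open). A call has 1 to 5 rows; each row is the pose to reach, as a shift and turn from the pose commanded when the call began, along the tool's axes at that moment, turning the shorter way round; what a row does not reach only later rows make up. The controller multiplies each number of a shift by 20 cm and each number of a turn by 2 pi rad. A row lasts 1/10 s, in which the tool goes at most 50 mm and 8.59 degrees, less where a joint would pass 70% of its speed; a pose out of reach is approached as far as the arm can. A call with a number of a shift or a turn outside -1 to 1 is refused whole. A call with a gripper value outside its range is refused whole. The fingers move at their own pace and stop on an object; the grip force is fixed at half the most. Time passes only in rows, so rows that repeat a pose let the fingers close. It gives the time, the measured TCP pose, the force, the opening and the grip force at its end, in the units of the state.
- ctrl.get_obs(): the state, without advancing time (a new reading comes with each control period).
- ctrl.snapshot(name): name is "scene" or "top" or "wrist"; returns a dict with "color" (420x560x3 uint8, red, green, blue), "camera_matrix" (3x3 intrinsics, pixels), "R" (3x3) and "t" (3): a world point X has camera coordinates R X + t. Camera axes: x right, y down, z forward; pixel columns grow to the right and rows downward; lengths in m; the calibration is good to about 2 mm. The wrist camera is an equidistant fisheye: a pixel r from the principal point sees the ray r / f radians off the axis. A picture is of the moment at which its call begins. There is no depth.
- ctrl.close_job(): hands the job in; it is judged then, once.
Trained networks look in a picture, given as the dict that the camera call returned (one of the last four; its "shot" number tells which), for a name from the list of things; names that differ only in an ending like _2 or _b are one class to them, and where a whole thing is asked for, a point or a joint stands for the part that bears it (a point fixed in the world has none). Each returns a list of dicts, best first, with "p" (0 to 1); they miss things now and then, are a little off and sometimes report something else, mostly with a low value. They report only what shows in the picture. A call takes as long as a camera call.
- ctrl.search_frame(picture, name): "centre" ([column, row] in pixels, amid what is visible of it).
- ctrl.silhouettes(picture, name): "mask" (420x560 bool, what is visible of it) and "centre" ([column, row] in pixels, amid what is visible of it).
- ctrl.spot_point(picture, name): "centre" ([column, row] in pixels: a listed point, or the origin of a listed thing).
The state is a dict: "clock": time; "joint_pos": joint angles; "qvel": joint speeds; "tau": joint torques, N m; "tool_pos": TCP position; "orientation": TCP orientation; "force": force on the tool from outside, world axes, zero at the start; "moment": the same for the moment, N m; "opening": finger opening in m; "gripper_force": force on a finger pad.
Only numpy, scipy, OpenCV 4.12 (cv2) and the standard library are available. Lean on these libraries where they do the work, as an engineer would, in place of code of your own. Each camera call takes 0.05 s, during which the arm holds its last target. There are 200 camera calls.

### The job

Open the bifold guard door in front of the breadboard bay all the way: push it in at its orange fold hinge, then close the two panels up against each other along the track until the door is fully home and stays folded by itself. Push gently, without striking the lamp bar above or handling the brass weight, and leave the breadboard, the meter and the parts box where they are.

Things in the scene. Friction and masses are not known exactly. Their poses are not given: they have to be found in the camera images.
- guard: Fixed bay, open top and back. Origin: mid doorway, bench level; x into the bay (away from the robot), y left along the track. Doorway in plane x = 0 between posts (22 x 18 mm, 155 high) at y +/-137 mm; sill 45 mm deep, 6 high. Side walls at y +/-155, x 11 to 261, 150 high; lamp posts 20 mm square at x 20, y +/-170 mm.
- lamp: Lamp bar across the doorway, part of the guard: guard x -20 to +36 mm, 370 mm long in y; underside 270 mm, top 296 mm above the bench. Origin: middle of its underside. An upright gripper does not fit under it; one leaning back towards the robot does.
- door (a joint): Door angle q, rad: 0 shut (panels in line), 1.44 fully folded at its stop. Two white panels, each 120 mm axis to axis, 8 thick, from 11 to 151 mm above the bench. A weighted arm (brass, left wall) of varying mass pulls it shut: let go before about 1.0 it may swing shut again; past about 1.36 it goes over centre and stays at the stop.
- pivot (a point): Fixed pivot axis of the first panel, at guard (0, 120) mm, half-way up the panel (81 mm above the bench).
- fold (a point): Axis of the fold hinge between the panels (orange strips), half-way up (81 mm). Goes into the bay on an arc: guard (120 sin q, 120 - 120 cos q) mm. Shut, it takes some 8 to 16 N here, square to the door, to start it. The panels form a V open to the robot that closes on whatever stands in it, so they cannot be folded home from inside it.
- lead_edge (a point): Leading edge of the second panel (dark strip), half-way up (81 mm). Runs straight along the track towards the pivot: guard (0, 120 - 240 cos q) mm. Pushing it along the track does nothing while the door is shut; past half-way it takes some 3 to 9 N. At the stop the force rises sharply; 45 N on the door is too much.
- weight: Closing weight: brass cylinder 60 mm across on an arm outside the left wall, geared to the door; the arm (85 mm) turns about its origin at guard (90, 167) mm, 60 mm up, near level when shut and upright when folded. Reaches out to guard y = 202 mm. Keep off.
- breadboard_mid (a point): Centre of the white breadboard on its black base plate, 125 x 200 mm, 30 mm high, loose in the back of the bay. Leave alone.
- meter_mid (a point): Centre of a yellow hand multimeter lying flat, 170 x 85 x 44 mm, to the right of the bay. Leave alone.
- partsbox_mid (a point): Centre of an open blue parts box, 120 x 90 x 45 mm, to the left of the bay. Leave alone.

How it is judged:
By the outcome, as a careful person would: the job done as asked, in the order asked, and still so for the second after the job is handed in, with the robot touching nothing.
It also fails if it takes over 48 s, if anything falls off the work surface, if the arm or the gripper's body presses on something with over 40 N, if the wrist force passes 120 N, or if a joint passes its speed limit or range.

## Working session

There is one attempt and no reset: what is moved stays moved. The work goes in short steps, Python scripts to look and compute and a tool call to move; the robot and the scene stay as the last step left them, time stands still between calls to the robot, and variables do not carry over. Pictures are saved under pics/ and viewed, at most 10 in all, crops included, and the job is handed in when it is done.

Besides the shell and the picture viewer there is one more tool, called after ">>>" in YAML: its name, and indented under it one key for each argument. carry_out: Moves the arm, as the interface text tells. Its arguments: {"type":"object","properties":{"deltas":{"type":"array"}},"required":["deltas"]}

```bash
mkdir -p pics; ls; python3 - <<'E'
from plant import ctrl
import cv2,numpy as np
print(ctrl.get_obs())
ims=[]
for n in ("scene","top"):
    s=ctrl.snapshot(n); ims.append(s["color"])
    cv2.imwrite(f"pics/{n}0.png",s["color"][:,:,::-1])
    print(n,s["camera_matrix"].tolist(),np.round(s["R"],4).tolist(),np.round(s["t"],4).tolist())
    for t in ("guard","lamp","pivot","fold","lead_edge","weight","breadboard_mid","meter_mid","partsbox_mid"):
        r=ctrl.spot_point(s,t); print(t,[(np.round(d["centre"],1).tolist(),round(d["p"],2)) for d in r[:2]])
E
```

```text
pics
{'clock': 0.0, 'joint_pos': array([ 8.84128201e+01,  2.05904909e+01,  6.34686529e-01, -2.07377282e-02,
       -7.01355258e+01, -1.65074339e+01]), 'qvel': array([ 0.06258019, -0.04764079,  0.00591435, -0.08151756,  0.01952896,
       -0.00321088]), 'tau': array([-3.40914403e-04, -5.82726824e+01,  2.93048269e+01,  6.99672773e+00,
        6.92003465e-03, -1.63108357e-04]), 'tool_pos': array([0.20951037, 0.64115484, 0.22563833]), 'orientation': array([ 1.79906894e+02, -7.26174604e-03, -1.81016700e+01]), 'force': array([ 5.18899323e-04,  1.46975867e-01, -5.41815963e-01]), 'moment': array([-0.06659658, -0.03083748, -0.05666715]), 'gripper_force': 0.0, 'opening': 0.08766973221303193}
scene [[397.9746779692386, 0.0, 276.0465217720221], [0.0, 397.9746779692386, 212.58711400089675], [0.0, 0.0, 1.0]] [[0.3674, 0.93, -0.0081], [0.7047, -0.2841, -0.6501], [-0.6069, 0.2332, -0.7598]] [-0.2937, -0.3283, 1.5619]
guard [([262.4, 225.1], 0.82)]
lamp [([262.2, 155.9], 0.83), ([372.2, 199.2], 0.39)]
pivot [([299.1, 189.4], 0.56)]
fold [([265.2, 203.2], 0.57)]
lead_edge [([227.4, 217.5], 0.85)]
weight [([260.3, 156.6], 0.25)]
breadboard_mid [([302.1, 266.9], 0.64), ([265.2, 202.6], 0.31)]
meter_mid [([191.6, 275.7], 0.59), ([264.1, 221.4], 0.27)]
partsbox_mid [([369.8, 200.6], 0.89)]
top [[430.9037191216837, 0.0, 275.2950365541931], [0.0, 430.9037191216837, 206.61235472996083], [0.0, 0.0, 1.0]] [[-0.0122, -0.9999, -0.0027], [-0.9977, 0.0124, -0.0663], [0.0664, 0.0019, -0.9978]] [0.057, 0.6601, 1.3687]
guard []
lamp [([268.5, 245.8], 0.7)]
pivot []
fold []
lead_edge []
weight [([255.8, 179.8], 0.41)]
breadboard_mid [([256.4, 180.8], 0.79)]
meter_mid [([352.1, 206.6], 0.97)]
partsbox_mid [([163.9, 234.6], 0.89)]
```

View pics/scene0.png

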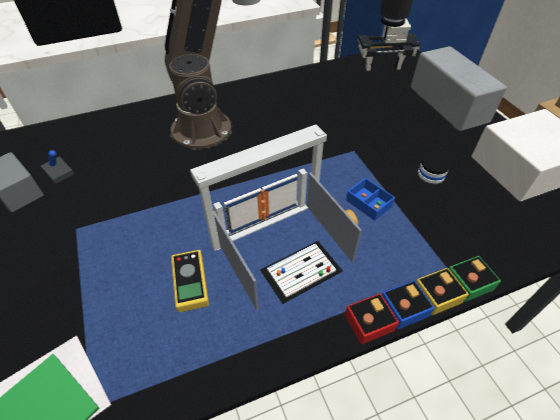

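View pics/top0.png

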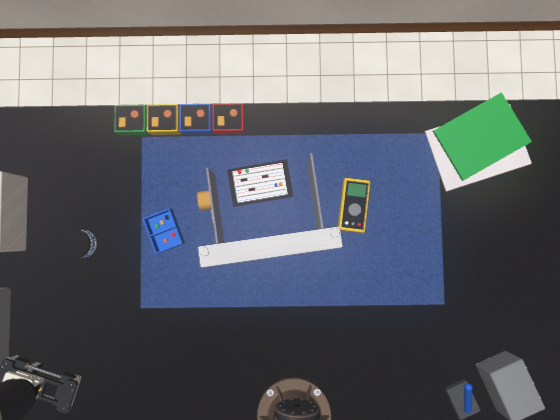

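The scene view (from behind) shows the shut door, with its orange fold at (264,204), a lamp bar above it, the meter right of the bay and the box left of it. In the top view the lamp bar runs from about (200,256) to (341,238), so the guard is slightly yawed. Next I'll fit the guard pose.

```bash
cat > h.py <<'E'
import numpy as np, cv2
from plant import ctrl
from scipy.optimize import least_squares
def proj(s,X):
    c=np.asarray(X)@s["R"].T+s["t"]; p=c@s["camera_matrix"].T
    return p[...,:2]/p[...,2:]
def G(g,P):
    c,s=np.cos(g[2]),np.sin(g[2]); P=np.atleast_2d(P).astype(float)
    return np.c_[g[0]+c*P[:,0]-s*P[:,1], g[1]+s*P[:,0]+c*P[:,1], P[:,2]]
E
python3 - <<'E'
from h import *
top=ctrl.snapshot("top"); sc=ctrl.snapshot("scene")
m=ctrl.silhouettes(top,"lamp")[0]["mask"].astype(np.uint8)
box=cv2.boxPoints(cv2.minAreaRect(cv2.findNonZero(m))); print(box.round(1).tolist())
corn=np.array([[x,y,.296] for x in(-.02,.036) for y in(-.185,.185)])
P=np.array([[0,.12,.081],[0,0,.081],[0,-.12,.081],[.008,0,.27]])
U=np.array([[299.1,189.4],[265.2,203.2],[227.4,217.5],[262.2,155.9]])
def f(g):
    pc=proj(top,G(g,corn)); d=np.array([(box-p)[np.argmin(np.linalg.norm(box-p,axis=1))] for p in pc])
    return np.r_[d.ravel(),(proj(sc,G(g,P))-U).ravel()]
r=least_squares(f,[.5,0,.1],loss="soft_l1"); g=r.x
print(g,np.degrees(g[2]),f(g).round(1)); np.save("g.npy",g)
print(G(g,[[0,0,0],[0,.12,0],[0,-.12,0],[.036,0,.3]]).round(3))
E
```

```text
[[196.5, 245.5], [339.29998779296875, 224.6999969482422], [342.70001220703125, 247.5], [199.8000030517578, 268.29998779296875]]
[0.53088821 0.06539988 0.1299887 ] 7.447803681895419 [ 1.2 -0.   0.8  0.3  1.1 -1.2  0.3 -0.8 -1.5  0.5 -2.   0.9 -0.7  1.8
  0.1  2.3]
[[ 0.531  0.065  0.   ]
 [ 0.515  0.184  0.   ]
 [ 0.546 -0.054  0.   ]
 [ 0.567  0.07   0.3  ]]
```

>>> carry_out:
  deltas:
    - [[0,-1,-0.75,0,-1],[0,-1,-0.75,0,-1],[0,-1,-0.75,0,-1],[0,-1,-0.75,0,-1],[0,-1,-0.75,0,-1]]

```text
clock: 1.65
tool_pos: [0.2698, 0.8257, 0.3727]
orientation: [-179.9, -0.0, -18.1]
force: [-0.3, 3.1, 0.7]
opening: 0.0533
gripper_force: 0.0
```

>>> carry_out:
  deltas:
    - [[0,-0.7,-0.7,0,-1],[0,-0.7,-0.7,0,-1],[0,-0.7,-0.7,0,-1],[0,-0.7,-0.7,0,-1],[0,-0.7,-0.7,0,-1]]

```text
clock: 2.15
tool_pos: [0.2787, 0.8532, 0.4304]
orientation: [-177.3, -0.3, -18.1]
force: [-0.2, 0.6, 0.4]
opening: 0.0135
gripper_force: 0.0
```

```bash
python3 -c "
from plant import ctrl
o=ctrl.get_obs(); print(o['joint_pos'].round(2),o['qvel'].round(1),o['tool_pos'],o['orientation'],o['clock'])"
```

```text
[  84.62   46.85   71.71    0.94 -112.24  -12.35] [ 0.2 -2.5  0.  -0.2 -1.4 -0.1] [0.27867486 0.85315465 0.43035499] [-177.25591909   -0.27097571  -18.11221439] 2.15
```

>>> carry_out:
  deltas:
    - [[0,-1,0,0,-1],[0,-1,0,0,-1],[0,-1,0,0,-1],[0,-1,0,0,-1],[0,-1,0,0,-1]]

```text
clock: 2.65
tool_pos: [0.2965, 0.9075, 0.3667]
orientation: [-174.9, -0.6, -18.1]
force: [0.5, 1.2, -0.4]
opening: -0.0001
gripper_force: 0.0
```

```bash
python3 -c "
from plant import ctrl
o=ctrl.get_obs(); print(o['joint_pos'].round(2),o['qvel'].round(1),o['tool_pos'],o['orientation'],o['clock'])"
```

```text
[  84.16   51.2    71.68    1.7  -105.64  -11.72] [-0.4  3.1  0.5  0.4  4.2  0.5] [0.29649582 0.90752567 0.36671336] [-174.93202928   -0.58051835  -18.12349371] 2.65
```

>>> carry_out:
  deltas:
    - [[0,0.75,0,0,-1],[0,0.75,0,0,-1],[0,0.75,0,0,-1]]

```text
clock: 2.95
tool_pos: [0.2614, 0.8011, 0.3568]
orientation: [-174.9, -0.6, -18.1]
force: [-1.5, 1.5, 2.7]
opening: 0.0004
gripper_force: 0.0
```

```bash
python3 -c "
from plant import ctrl
o=ctrl.get_obs(); print(o['joint_pos'].round(2),o['qvel'].round(1),o['tool_pos'],o['orientation'],o['clock'])"
```

```text
[ 85.92  32.51  35.12   1.84 -87.83 -14.02] [   8.1  -67.5 -120.7    1.    55.8   -9.4] [0.26142662 0.80108901 0.35675726] [-174.92496712   -0.62624626  -18.13370761] 2.95
```

```bash
cat > data.txt <<'E'
20.55 0.682 -70.136 0.21 0.642 0.227
46.85 71.71 -112.24 .27867 .85315 .43035
51.2 71.68 -105.64 .29650 .90752 .36671
32.51 35.12 -87.83 .26143 .80109 .35676
E
python3 - <<'E'
import numpy as np
D=np.loadtxt("data.txt")
A=[];b=[]
for j2,j3,j5,x,y,z in D:
    q2,e,t=np.radians([j2,j3-j2,j3-j2+j5])
    A.append([1,0,np.sin(q2),-np.sin(e),np.cos(e),np.cos(t)]);b.append(np.hypot(x,y))
    A.append([0,1,np.cos(q2),np.cos(e),np.sin(e),np.sin(t)]);b.append(z)
s=np.linalg.lstsq(np.array(A),np.array(b),rcond=None);print(s[0],s[3],np.array(A)@s[0]-b)
E
```

```text
[0.01865387 0.1849237  0.60376487 0.01239565 0.4689555  0.37443787] [3.81145857 2.95694604 0.72085968 0.45032331 0.07735937 0.02897385] [ 0.000346    0.00111213 -0.00096264  0.00184559  0.00103367 -0.00087712
 -0.00041704 -0.0020806 ]
```

>>> carry_out:
  deltas:
    - [[0.2,0.9,-0.1,-0.014,-1],[0.5,1,-0.1,-0.028,-1],[0.75,1,-0.1,-0.04,-1],[1,1,-0.1,-0.05,-1],[1,1,-0.1,-0.07,-1]]

```text
clock: 3.45
tool_pos: [0.3576, 0.5824, 0.3646]
orientation: [-175.5, -2.8, 7.2]
force: [0.6, 0.7, -0.5]
opening: 0.0004
gripper_force: 0.0
```

>>> carry_out:
  deltas:
    - [[0.45,1,-0.15,0,-1],[0.45,1,-0.15,0,-1],[0.45,1,-0.15,0,-1],[0.45,1,-0.15,0,-1],[0.45,1,-0.15,0,-1]]

```text
clock: 3.95
tool_pos: [0.472, 0.3915, 0.3839]
orientation: [-175.5, -2.9, 6.9]
force: [-0.6, 0.8, -0.2]
opening: 0.0005
gripper_force: 0.0
```

>>> carry_out:
  deltas:
    - [[0.5,1,-0.15,0,-1],[0.5,1,-0.15,0,-1],[0.5,1,-0.15,0,-1],[0.5,1,-0.15,0,-1],[0.5,1,-0.15,0,-1]]

```text
clock: 4.45
tool_pos: [0.5951, 0.2034, 0.4023]
orientation: [-175.6, -2.8, 6.9]
force: [-0.0, 1.0, 0.7]
opening: 0.0004
gripper_force: 0.0
```

>>> carry_out:
  deltas:
    - [[0.7,0.9,-0.15,0,-1],[0.7,0.9,-0.15,0,-1],[0.7,0.9,-0.15,0,-1],[0.7,0.9,-0.15,0,-1],[0.7,0.9,-0.15,0,-1]]

```text
clock: 4.95
tool_pos: [0.7554, 0.04, 0.4236]
orientation: [-175.6, -2.7, 6.9]
force: [0.9, 0.4, 0.3]
opening: 0.0003
gripper_force: 0.0
```

>>> carry_out:
  deltas:
    - [[1,0.3,-0.6,0,-1],[1,0.3,-0.6,0,-1],[1,0.3,-0.6,0,-1],[1,0.3,-0.6,0,-1],[1,0.3,-0.6,0,-1]]

```text
clock: 5.45
tool_pos: [0.8689, 0.0066, 0.4782]
orientation: [-176.1, -4.7, 6.8]
force: [0.8, 0.7, -0.3]
opening: 0.0005
gripper_force: 0.0
```

>>> carry_out:
  deltas:
    - [[1,0.12,-1,0,-1],[1,0.12,-1,0,-1],[1,0.12,-1,0,-1],[1,0.12,-1,0,-1],[1,0.12,-1,0,-1]]

```text
clock: 5.95
tool_pos: [0.8596, 0.002, 0.5165]
orientation: [-176.6, -7.6, 6.7]
force: [0.6, -1.2, 0.0]
opening: 0.0004
gripper_force: 0.0
```

>>> carry_out:
  deltas:
    - [[1,0.12,-0.2,0,-1],[1,0.12,-0.2,0,-1],[1,0.12,-0.2,0,-1],[1,0.12,-0.2,0,-1],[1,0.12,-0.2,0,-1]]

```text
clock: 6.45
tool_pos: [0.9086, 0.0028, 0.4775]
orientation: [-177.2, -9.9, 6.5]
force: [-0.3, -1.1, 0.7]
opening: 0.0004
gripper_force: 0.0
```

```bash
python3 -c "
from plant import ctrl
o=ctrl.get_obs(); print(o['joint_pos'].round(2),o['qvel'].round(1),o['tool_pos'],o['orientation'],o['clock'])"
```

```text
[  11.52   43.38   71.65   -2.08 -108.19   84.45] [-0.4  2.3  0.4  0.2  3.1  0.5] [0.90856448 0.00280994 0.47748085] [-177.16550319   -9.8577645     6.54075991] 6.45
```

>>> carry_out:
  deltas:
    - [[1,0.05,-0.6,0,-1],[1,0.05,-0.6,0,-1],[1,0.05,-0.6,0,-1],[1,0.05,-0.6,0,-1],[1,0.05,-0.6,0,-1]]

```text
clock: 6.95
tool_pos: [0.917, 0.0095, 0.4949]
orientation: [-177.7, -12.6, 6.4]
force: [1.5, -0.5, 0.7]
opening: 0.0007
gripper_force: 0.0
```

>>> carry_out:
  deltas:
    - [[1,0.05,-0.6,0,-1],[1,0.05,-0.6,0,-1],[1,0.05,-0.6,0,-1],[1,0.05,-0.6,0,-1],[1,0.05,-0.6,0,-1]]

```text
clock: 7.45
tool_pos: [0.9232, 0.0152, 0.5133]
orientation: [-178.2, -15.2, 6.3]
force: [0.1, 0.3, -0.3]
opening: 0.0006
gripper_force: 0.0
```

>>> carry_out:
  deltas:
    - [[1,0.05,-0.3,0,-1],[1,0.05,-0.3,0,-1],[1,0.05,-0.3,0,-1],[1,0.05,-0.3,0,-1],[1,0.05,-0.3,0,-1]]

```text
clock: 7.95
tool_pos: [0.95, 0.0227, 0.5071]
orientation: [-178.7, -17.9, 6.2]
force: [-0.7, 0.2, -0.2]
opening: 0.0002
gripper_force: 0.0
```

```bash
cat > o.py <<'E'
from plant import ctrl
from scipy.spatial.transform import Rotation as R
import numpy as np
o=ctrl.get_obs(); M=R.from_euler('xyz',o['orientation'],degrees=True).as_matrix()
z=M[:,2]; print('j',o['joint_pos'].round(2),'p',o['tool_pos'].round(4),'t',o['clock'])
print('lean',np.degrees(np.arccos(-z[2])).round(1),'dir',np.degrees(np.arctan2(z[1],z[0])).round(1));print(M.round(3))
E
python3 o.py
```

```text
j [  13.39   42.78   71.64    0.94 -100.94   83.38] p [0.95   0.0227 0.5071] t 7.95
lean 17.9 dir 10.4
[[ 0.946  0.116  0.303]
 [ 0.104 -0.993  0.056]
 [ 0.307 -0.021 -0.951]]
```

>>> carry_out:
  deltas:
    - [[1,0.05,-0.4,0,-1],[1,0.05,-0.4,0,-1],[1,0.05,-0.4,0,-1],[1,0.05,-0.4,0,-1],[1,0.05,-0.4,0,-1]]

```text
clock: 8.45
tool_pos: [0.963, 0.0283, 0.5203]
orientation: [-179.2, -20.7, 6.2]
force: [-0.8, 0.7, 0.8]
opening: 0.0003
gripper_force: 0.0
```

>>> carry_out:
  deltas:
    - [[1,0,-0.4,0,-1],[1,0,-0.4,0,-1],[1,0,-0.4,0,-1],[1,0,-0.4,0,-1],[1,0,-0.4,0,-1]]

```text
clock: 8.95
tool_pos: [0.9721, 0.0401, 0.5382]
orientation: [-179.7, -23.5, 6.2]
force: [1.4, -0.5, 0.5]
opening: 0.0006
gripper_force: 0.0
```

>>> carry_out:
  deltas:
    - [[1,0,-0.4,0,-1],[1,0,-0.4,0,-1],[1,0,-0.4,0,-1],[1,0,-0.4,0,-1],[1,0,-0.4,0,-1]]

```text
clock: 9.45
tool_pos: [0.9776, 0.0504, 0.5611]
orientation: [179.8, -26.4, 6.2]
force: [-0.0, 0.7, 0.2]
opening: 0.0004
gripper_force: 0.0
```

>>> carry_out:
  deltas:
    - [[1,0,-0.4,0,-1],[1,0,-0.4,0,-1],[1,0,-0.4,0,-1],[1,0,-0.4,0,-1],[1,0,-0.4,0,-1]]

```text
clock: 9.95
tool_pos: [0.9795, 0.0593, 0.5877]
orientation: [179.4, -29.3, 6.2]
force: [0.7, -0.1, -0.5]
opening: 0.0005
gripper_force: 0.0
```

```bash
python3 o.py
```

```text
j [ 16.99  40.17  71.65   5.89 -92.72  80.83] p [0.9795 0.0593 0.5877] t 9.95
lean 29.3 dir 4.9
[[ 0.867  0.103  0.487]
 [ 0.094 -0.995  0.042]
 [ 0.489  0.01  -0.872]]
```

>>> carry_out:
  deltas:
    - [[1,0.1,-0.2,0,-1],[1,0.1,-0.2,0,-1],[1,0.1,-0.2,0,-1],[1,0.1,-0.2,0,-1],[1,0.1,-0.2,0,-1]]

```text
clock: 10.45
tool_pos: [0.9973, 0.0543, 0.5965]
orientation: [178.9, -32.1, 6.2]
force: [-0.6, 0.3, -0.3]
opening: 0.0008
gripper_force: 0.0
```

>>> carry_out:
  deltas:
    - [[1,0.1,0,0,-1],[1,0.1,0,0,-1],[1,0.1,0,0,-1],[1,0.1,0,0,-1],[1,0.1,0,0,-1]]

```text
clock: 10.95
tool_pos: [1.0286, 0.0511, 0.5907]
orientation: [178.3, -35.0, 6.3]
force: [0.5, -0.3, -0.5]
opening: 0.0004
gripper_force: 0.0
```

>>> carry_out:
  deltas:
    - [[1,0.1,0,0,-1],[1,0.1,0,0,-1],[1,0.1,0,0,-1],[1,0.1,0,0,-1],[1,0.1,0,0,-1]]

```text
clock: 11.45
tool_pos: [1.0529, 0.048, 0.5934]
orientation: [177.8, -38.0, 6.4]
force: [0.2, 0.7, -0.0]
opening: 0.0004
gripper_force: 0.0
```

```bash
python3 o.py
```

```text
j [ 15.92  42.55  71.65   8.1  -81.86  81.32] p [1.0529 0.048  0.5934] t 11.45
lean 38.1 dir 2.8
[[ 0.783  0.088  0.616]
 [ 0.088 -0.996  0.031]
 [ 0.616  0.03  -0.787]]
```

```bash
cat > kin.py <<'E'
import numpy as np
from scipy.optimize import least_squares
from scipy.spatial.transform import Rotation as R
J=np.array([[88.413,20.546,.682,0,-70.136,-16.507],[84.62,46.85,71.71,.94,-112.24,-12.35],[84.16,51.2,71.68,1.7,-105.64,-11.72],[85.92,32.51,35.12,1.84,-87.83,-14.02],[11.52,43.38,71.65,-2.08,-108.19,84.45],[13.39,42.78,71.64,.94,-100.94,83.38],[16.99,40.17,71.65,5.89,-92.72,80.83],[15.92,42.55,71.65,8.1,-81.86,81.32]])
P=np.array([[.21,.642,.227],[.27867,.85315,.43035],[.2965,.90752,.36671],[.26143,.80109,.35676],[.90856,.00281,.47748],[.95,.0227,.5071],[.9795,.0593,.5877],[1.0529,.048,.5934]])
def fk(q,k):
    a1,d,L2,a3,L3,Lt,o=k; q=np.radians(q); Ry=lambda a:R.from_euler('y',a)
    # local frame: x radial, y left, z up ; forearm frame x along forearm
    F=R.from_euler('z',q[0])*Ry(q[1]-q[2])*R.from_euler('x',q[3])
    T=F*Ry(-q[4])
    sh=R.from_euler('z',q[0]).apply([a1+L2*np.sin(q[1]),o,d+L2*np.cos(q[1])])
    w=sh+(R.from_euler('z',q[0])*Ry(q[1]-q[2])).apply([L3,0,a3])
    return w+T.apply([Lt,0,0]),T.apply([1,0,0]),w
def fit():
    f=lambda k:np.r_[np.concatenate([fk(j,k)[0]-p for j,p in zip(J,P)]),.01*(np.array(k)-[.02,.3,.5,.0,.47,.3,-.18])]
    return least_squares(f,[.02,.3,.5,.0,.47,.3,-.18])
if __name__=="__main__":
    r=fit(); k=r.x; print(k.round(4),np.abs(r.fun[:24]).max())
    print(fk(J[-1],k)[1])
    from h import G
    g=np.load("g.npy"); zt=np.array([.616,.031,-.787])
    lo=np.array([-176,-82,-58.28,-173,-174.7]);hi=np.array([176,121.7,71.7,95,-.11])
    for p in ([-.1,0,.38],[-.1,0,.2],[-.1,0,.08],[-.05,0,.07],[0,0,.07],[.06,0,.07],[-.06,-.1,.07],[.0,-.07,.07],[0,.07,.07]):
        X=G(g,[p])[0]
        h=lambda q:np.r_[(fk(np.r_[q,0],k)[0]-X)*10,fk(np.r_[q,0],k)[1]-zt]
        s=least_squares(h,[16,10,0,5,-70],bounds=(lo,hi),x_scale=50)
        print(p,X.round(3),s.x.round(1),'err',np.linalg.norm(s.fun).round(4))
E
python3 kin.py
```

```text
[ 0.0208  0.1987  0.5653 -0.0418  0.467   0.3032 -0.2169] 0.062027648129539176
[ 0.53906684  0.29880545 -0.78747841]
[-0.1, 0, 0.38] [0.432 0.052 0.38 ] [ 70.7 -40.6 -36.6 -35.5 -79.8] err 0.0001
[-0.1, 0, 0.2] [0.432 0.052 0.2  ] [ 70.7 -32.5 -57.7 -43.  -56.9] err 0.0001
[-0.1, 0, 0.08] [0.432 0.052 0.08 ] [ 54.3  -3.2 -58.3 -49.  -28. ] err 0.2268
[-0.05, 0, 0.07] [0.481 0.059 0.07 ] [ 51.5   4.9 -58.3 -80.5 -24.7] err 0.1005
[0, 0, 0.07] [0.531 0.065 0.07 ] [  47.7   10.8  -55.9 -101.7  -26.4] err 0.0001
[0.06, 0, 0.07] [0.59  0.073 0.07 ] [  41.    15.4  -47.5 -101.   -22.9] err 0.0001
[-0.06, -0.1, 0.07] [ 0.484 -0.042  0.07 ] [  31.9    5.3  -58.3 -104.8  -15. ] err 0.0909
[0.0, -0.07, 0.07] [ 0.54  -0.004  0.07 ] [  35.7   11.2  -55.2 -115.6  -21.7] err 0.0001
[0, 0.07, 0.07] [0.522 0.135 0.07 ] [ 57.9  11.5 -54.6 -90.6 -30.3] err 0.0001
```

```bash
sed -i "s/from_euler('x',q\[3\])/from_euler('x',-q[3])/" kin.py; python3 kin.py
```

```text
[-0.038   0.156   0.6364  0.0186  0.4839  0.3782 -0.1914] 0.014813369215099903
[ 0.61558506  0.0305416  -0.78747841]
[-0.1, 0, 0.38] [0.432 0.052 0.38 ] [ 82.3 -36.6 -37.5  37.7 -82.7] err 0.0001
[-0.1, 0, 0.2] [0.432 0.052 0.2  ] [ 82.1 -31.9 -58.3  42.8 -63. ] err 0.0007
[-0.1, 0, 0.08] [0.432 0.052 0.08 ] [ 55.2  -7.5 -58.3  43.6 -31.4] err 0.2219
[-0.05, 0, 0.07] [0.481 0.059 0.07 ] [ 51.   -1.5 -58.3  63.4 -25.8] err 0.1347
[0, 0, 0.07] [0.531 0.065 0.07 ] [ 48.2   3.4 -58.3  88.1 -25.2] err 0.0278
[0.06, 0, 0.07] [0.59  0.073 0.07 ] [ 41.7   9.  -52.2  95.  -22.8] err 0.0086
[-0.06, -0.1, 0.07] [ 0.484 -0.042  0.07 ] [ 28.   -1.  -58.3  73.9 -11.9] err 0.1259
[0.0, -0.07, 0.07] [ 0.54  -0.004  0.07 ] [ 36.    3.7 -57.4  95.  -20. ] err 0.0429
[0, 0.07, 0.07] [0.522 0.135 0.07 ] [ 60.5   4.5 -58.3  82.5 -31.6] err 0.0029
```

```bash
sed -i "s/Lt,o=k/Lt,o,o2=k/; s/T.apply(\[Lt,0,0\]),T/T.apply([Lt,o2,0]),T/; s/-.18\])\]/-.09,-.09])]/; s/-.18\])/-.09,-.09])/" kin.py; python3 kin.py
```

```text
[ 1.200e-03  1.995e-01  6.008e-01  1.000e-04  4.630e-01  3.780e-01
 -3.000e-04 -1.916e-01] 0.0002852503641203319
[ 0.61558506  0.0305416  -0.78747841]
[-0.1, 0, 0.38] [0.432 0.052 0.38 ] [ 59.8 -34.9 -50.9  37.9 -57.2] err 0.0001
[-0.1, 0, 0.2] [0.432 0.052 0.2  ] [ 43.  -20.2 -58.3  25.6 -31.6] err 0.2285
[-0.1, 0, 0.08] [0.432 0.052 0.08 ] [-6.000e-01 -3.600e+00 -4.840e+01 -1.072e+02 -1.000e-01] err 0.1341
[-0.05, 0, 0.07] [0.481 0.059 0.07 ] [  -2.2    2.6  -44.  -112.    -1.1] err 0.1092
[0, 0, 0.07] [0.531 0.065 0.07 ] [  -6.3    7.   -41.6 -124.2   -3.1] err 0.1104
[0.06, 0, 0.07] [0.59  0.073 0.07 ] [  -9.    11.9  -39.4 -140.    -4.5] err 0.1121
[-0.06, -0.1, 0.07] [ 0.484 -0.042  0.07 ] [  7.4   2.7 -45.1 -56.9  -0.1] err 0.0893
[0.0, -0.07, 0.07] [ 0.54  -0.004  0.07 ] [  7.6   7.3 -38.8 -66.3  -0.1] err 0.1178
[0, 0.07, 0.07] [0.522 0.135 0.07 ] [  -3.7    7.4  -45.5 -145.1   -3.2] err 0.051
```

```bash
cat > feas.py <<'E'
from kin import *; from h import G
k=fit().x; np.save("k.npy",k); g=np.load("g.npy")
lo=np.array([-176,-82,-58.28,-173.8,-174.7]);hi=np.array([176,121.7,71.7,95.5,-.11])
def ik(X,zt,seeds=((40,0,-20,5,-60),(40,10,-40,-40,-40),(20,0,-40,40,-40),(30,-20,-50,20,-90),(20,0,-50,-90,-30))):
    b=None
    for s0 in seeds:
        h=lambda q:np.r_[(fk(np.r_[q,0],k)[0]-X)*10,(fk(np.r_[q,0],k)[1]-zt)*5]
        s=least_squares(h,s0,bounds=(lo,hi),x_scale=30,max_nfev=150)
        if b is None or s.cost<b.cost: b=s
        if b.cost<1e-6: break
    return b
if __name__=="__main__":
  for a,dr in((38,2.8),(34,3),(30,3),(30,7.4),(26,7.4),(38,-10)):
    zt=np.array([np.sin(np.radians(a))*np.cos(np.radians(dr)),np.sin(np.radians(a))*np.sin(np.radians(dr)),-np.cos(np.radians(a))])
    for p in ([-.1,0,.3],[-.09,0,.2],[-.05,0,.13],[-.015,0,.1],[.02,0,.07],[.06,0,.05],[.09,0,.04]):
        X=G(g,[p])[0]; s=ik(X,zt); q=s.x
        r=np.array([-20-1e3*p[0],270-1e3*p[2]]);A=np.radians(a)
        print(a,dr,p,q.round(0),'err',(s.cost**.5).round(3),'perp',(r@[np.cos(A),np.sin(A)]).round(0))
E
python3 feas.py
```

```text
38 2.8 [-0.1, 0, 0.3] [ 54. -31. -58.  40. -46.] err 0.115 perp 45.0
38 2.8 [-0.09, 0, 0.2] [ 41. -21. -58.  36. -31.] err 0.558 perp 98.0
38 2.8 [-0.05, 0, 0.13] [  -5.    1.  -46. -129.   -1.] err 0.561 perp 110.0
38 2.8 [-0.015, 0, 0.1] [  -6.    6.  -43. -127.   -3.] err 0.426 perp 101.0
38 2.8 [0.02, 0, 0.07] [  -7.   12.  -40. -127.   -5.] err 0.308 perp 92.0
38 2.8 [0.06, 0, 0.05] [  -7.   16.  -37. -131.   -6.] err 0.25 perp 72.0
38 2.8 [0.09, 0, 0.04] [  -7.   19.  -35. -135.   -6.] err 0.233 perp 55.0
34 3 [-0.1, 0, 0.3] [ 54. -30. -57.  37. -47.] err 0.0 perp 50.0
34 3 [-0.09, 0, 0.2] [ 42. -20. -58.  34. -32.] err 0.388 perp 97.0
34 3 [-0.05, 0, 0.13] [ 32.  -8. -58.  37. -18.] err 0.585 perp 103.0
34 3 [-0.015, 0, 0.1] [ -10.    4.  -52. -174.   -0.] err 0.527 perp 91.0
34 3 [0.02, 0, 0.07] [  -9.   12.  -45. -149.   -4.] err 0.437 perp 79.0
34 3 [0.06, 0, 0.05] [  -9.   17.  -41. -150.   -5.] err 0.379 perp 57.0
34 3 [0.09, 0, 0.04] [  -9.   20.  -39. -153.   -5.] err 0.358 perp 37.0
30 3 [-0.1, 0, 0.3] [ 52. -28. -52.  30. -49.] err 0.0 perp 54.0
30 3 [-0.09, 0, 0.2] [
[... 1180 characters left out ...]
   6. -58.  51.  -5.] err 0.294 perp 52.0
26 7.4 [0.06, 0, 0.05] [ 17.  11. -56.  60.  -3.] err 0.338 perp 25.0
26 7.4 [0.09, 0, 0.04] [ 21.  15. -50.  42.  -4.] err 0.342 perp 2.0
38 -10 [-0.1, 0, 0.3] [ 61. -28. -58.  44. -55.] err 0.096 perp 45.0
38 -10 [-0.09, 0, 0.2] [ -14.  -10.  -58. -174.   -0.] err 0.534 perp 98.0
38 -10 [-0.05, 0, 0.13] [ -14.   -5.  -57. -174.   -0.] err 0.196 perp 110.0
38 -10 [-0.015, 0, 0.1] [ -12.    2.  -50. -159.   -1.] err 0.101 perp 101.0
38 -10 [0.02, 0, 0.07] [ -11.    9.  -44. -151.   -1.] err 0.0 perp 92.0
38 -10 [0.06, 0, 0.05] [  -9.   14.  -39. -147.   -0.] err 0.06 perp 72.0
38 -10 [0.09, 0, 0.04] [  -8.   17.  -36. -147.   -0.] err 0.087 perp 55.0
```

```bash
cat > scan.py <<'E'
from feas import *
from multiprocessing import Pool
rng=np.random.default_rng(0)
seeds=[tuple(s) for s in np.c_[rng.uniform(-30,70,24),rng.uniform(-30,20,24),rng.uniform(-58,-20,24),rng.uniform(-170,90,24),rng.uniform(-80,-2,24)]]
def job(c):
    a,dr,p=c; A,D=np.radians([a,dr]); zt=np.array([np.sin(A)*np.cos(D+g[2]),np.sin(A)*np.sin(D+g[2]),-np.cos(A)])
    zg=np.array([np.sin(A)*np.cos(D),np.sin(A)*np.sin(D),-np.cos(A)])
    n=np.cross(zg,[0,1,0]); n/=np.linalg.norm(n); n*=np.sign(n[2])
    perp=n@[-20-1e3*p[0],0,270-1e3*p[2]]
    if perp<48: return None
    s=ik(G(g,[p])[0],zt,seeds)
    return (a,dr,p,s.x.round(0).tolist(),round(perp)) if s.cost<1e-4 else None
if __name__=="__main__":
    C=[(a,dr,p) for a in range(20,65,5) for dr in range(-60,75,15) for p in ((-.015,0,.03),(-.015,0,.1),(-.015,0,.14),(.05,0,.03),(.05,0,.07),(.05,0,.11))]
    with Pool() as P_:
        for r in P_.imap(job,C,8):
            if r: print(*r)
E
OPENBLAS_NUM_THREADS=1 timeout 400 python3 scan.py
```

```text
20 0 (-0.015, 0, 0.1) [31.0, 3.0, -57.0, 33.0, -15.0] 53
20 15 (-0.015, 0, 0.1) [31.0, 3.0, -48.0, 9.0, -19.0] 52
20 30 (-0.015, 0, 0.03) [25.0, 13.0, -41.0, -15.0, -18.0] 67
20 45 (-0.015, 0, 0.03) [18.0, 14.0, -33.0, -24.0, -28.0] 55
25 15 (-0.015, 0, 0.1) [29.0, 2.0, -57.0, 24.0, -6.0] 65
25 15 (-0.015, 0, 0.14) [31.0, -2.0, -50.0, 12.0, -18.0] 49
25 30 (-0.015, 0, 0.03) [21.0, 12.0, -39.0, -26.0, -16.0] 85
25 30 (-0.015, 0, 0.1) [23.0, 4.0, -40.0, -15.0, -23.0] 59
25 45 (-0.015, 0, 0.03) [13.0, 14.0, -32.0, -34.0, -28.0] 70
25 45 (-0.015, 0, 0.1) [15.0, 7.0, -31.0, -27.0, -35.0] 48
25 60 (-0.015, 0, 0.03) [9.0, 17.0, -27.0, -36.0, -38.0] 50
30 30 (-0.015, 0, 0.03) [15.0, 12.0, -37.0, -40.0, -17.0] 103
30 30 (-0.015, 0, 0.1) [20.0, 4.0, -39.0, -25.0, -21.0] 72
30 30 (-0.015, 0, 0.14) [21.0, -1.0, -38.0, -19.0, -25.0] 54
30 45 (-0.015, 0, 0.03) [7.0, 15.0, -30.0, -44.0, -30.0] 86
30 45 (-0.015, 0, 0.1) [10.0, 7.0, -30.0, -36.0, -35.0] 60
30 60 (-0.015, 0, 0.03) [4.0, 18.0, -25.0, -43.0, -41.0] 62
35 -60 (-0.015, 0, 0.1) [44.0, 12.0, -58.0, 59.0, -42.0] 51
35 30 (-0.015, 0, 0.03) [7
[... 7794 characters left out ...]
, -30.0, -82.0, -59.0] 183
60 45 (-0.015, 0, 0.1) [-25.0, 20.0, -29.0, -78.0, -60.0] 129
60 45 (-0.015, 0, 0.14) [-24.0, 15.0, -28.0, -75.0, -61.0] 98
60 45 (0.05, 0, 0.03) [-23.0, 32.0, -24.0, -83.0, -58.0] 142
60 45 (0.05, 0, 0.07) [-22.0, 27.0, -23.0, -80.0, -58.0] 111
60 45 (0.05, 0, 0.11) [-21.0, 22.0, -23.0, -78.0, -58.0] 80
60 60 (-0.015, 0, 0.03) [-24.0, 33.0, -21.0, -71.0, -66.0] 153
60 60 (-0.015, 0, 0.1) [-22.0, 25.0, -21.0, -68.0, -69.0] 108
60 60 (-0.015, 0, 0.14) [-22.0, 20.0, -20.0, -67.0, -71.0] 81
60 60 (0.05, 0, 0.03) [-20.0, 35.0, -15.0, -71.0, -66.0] 104
60 60 (0.05, 0, 0.07) [-19.0, 31.0, -15.0, -70.0, -67.0] 78
60 60 (0.05, 0, 0.11) [-19.0, 27.0, -14.0, -68.0, -68.0] 52
```

```bash
cat > sim.py <<'E'
from kin import *
k=np.load("k.npy"); g=np.load("g.npy")
LO=np.array([-176.03,-82,-58.28,-173.87,-174.79,-173.66]);HI=np.array([176.03,121.73,71.66,95.51,-.11,173.66])
def full(q,C=None):
    qr=np.radians(q)
    T=R.from_euler('z',qr[0])*R.from_euler('y',qr[1]-qr[2])*R.from_euler('x',-qr[3])*R.from_euler('y',-qr[4])*R.from_euler('x',-qr[5])
    return fk(q,k)[0], (T*C if C is not None else T)
q0=np.array([15.92,42.55,71.65,8.1,-81.86,81.32]); R0=R.from_euler('xyz',[177.8,-38.0,6.4],degrees=True)
C=full(q0)[1].inv()*R0
def solve(q,pt,Rt,w):
    def f(x):
        p,Rm=full(x,C); return np.r_[p-pt,w*(Rt*Rm.inv()).as_rotvec()]*10
    return least_squares(f,np.clip(q,LO+.01,HI-.01),bounds=(LO,HI),x_scale=30,max_nfev=60).x
def step(q,d,w,turn=0):
    p,Rm=full(q,C); return solve(q,p+Rm.apply(np.array(d)*.2),Rm*R.from_euler('z',360*turn,degrees=True),w)
def lean(q):
    z=full(q,C)[1].as_matrix()[:,2]; return np.degrees(np.arccos(-z[2])),np.degrees(np.arctan2(z[1],z[0]))
E
python3 - <<'E'
from sim import *
# checks of C on older joints
for q,e in (([11.52,43.38,71.65,-2.08,-108.19,84.45],[-177.165,-9.858,6.54]),([88.413,20.546,.682,0,-70.136,-16.507],[180,0,-18.1])):
    print(full(q,C)[1].as_euler('xyz',degrees=True).round(2),e)
qa=np.array([16.99,40.17,71.65,5.89,-92.72,80.83])
for w in (.3,.6,1,1.5,2.5):
    q=qa
    for d in ([1,.1,-.2],[1,.1,0],[1,.1,0]): q=step(q,d,w)
    print(w,q.round(2),full(q,C)[0].round(3),np.round(lean(q),1))
print("real",q0,P[-1],lean(q0))
E
```

```text
[-177.16   -9.87    6.51] [-177.165, -9.858, 6.54]
[179.99  -0.   -18.13] [180, 0, -18.1]
0.3 [ 16.37  43.62  71.66  29.65 -39.14  69.19] [1.17  0.047 0.89 ] [83.1 -2. ]
0.6 [ 16.52  41.75  71.66  14.28 -66.28  79.33] [1.111 0.046 0.705] [55.4  0.6]
1 [ 15.87  42.59  71.66   8.89 -79.16  81.22] [1.066 0.046 0.607] [40.8  2.4]
1.5 [ 15.54  43.24  71.66   6.83 -84.29  81.7 ] [1.046 0.047 0.567] [34.8  3.5]
2.5 [ 15.33  43.67  71.66   5.69 -87.14  81.91] [1.033 0.047 0.545] [31.3  4.3]
real [ 15.92  42.55  71.65   8.1  -81.86  81.32] [1.0529 0.048  0.5934] (np.float64(38.05402162328225), np.float64(2.8294796525214863))
```

```bash
cat > plan.py <<'E'
from sim import *
w=1.13
Rm=full(q0,C)[1]
for th in (45,60,75,90,105):
    for r0 in (.95,):
        t=np.radians(th); q=q0.copy()
        for f in np.linspace(0.1,1,10):
            a=np.radians(2.6)*(1-f)+t*f; q=solve(q,np.array([r0*np.cos(a),r0*np.sin(a),.5]),Rm,20)
        out=[]
        for i in range(10):
            p,Rc=full(q,C); u=np.array([np.cos(t),np.sin(t),.25]); u*=.25/np.linalg.norm(u)
            ut=Rc.inv().apply(u)/.2; 
            q=step(q,np.clip(ut,-1,1),w); out.append(tuple(np.round(lean(q)).astype(int)))
        print(th,q.round(0),full(q,C)[0].round(2),*out)
E
python3 plan.py
```

```text
45 [ 52.  74.  67.  56. -32.  16.] [1.05 0.91 0.32] (np.int64(40), np.int64(5)) (np.int64(43), np.int64(8)) (np.int64(46), np.int64(11)) (np.int64(49), np.int64(13)) (np.int64(52), np.int64(16)) (np.int64(55), np.int64(18)) (np.int64(58), np.int64(19)) (np.int64(61), np.int64(21)) (np.int64(64), np.int64(22)) (np.int64(67), np.int64(24))
60 [ 67.  74.  68.  56. -39.   8.] [0.8  1.11 0.31] (np.int64(40), np.int64(6)) (np.int64(42), np.int64(10)) (np.int64(45), np.int64(14)) (np.int64(48), np.int64(17)) (np.int64(51), np.int64(20)) (np.int64(54), np.int64(23)) (np.int64(57), np.int64(26)) (np.int64(59), np.int64(28)) (np.int64(62), np.int64(30)) (np.int64(65), np.int64(32))
75 [ 82.  74.  70.  54. -49.   2.] [0.53 1.22 0.31] (np.int64(40), np.int64(7)) (np.int64(41), np.int64(11)) (np.int64(43), np.int64(15)) (np.int64(46), np.int64(19)) (np.int64(48), np.int64(23)) (np.int64(50), np.int64(26)) (np.int64(53), np.int64(29)) (np.int64(56), np.int64(32)) (np.int64(58), np.int64(35)) (np.int64(61), np.int64(37))
90 [ 97.  72.  71.  50. -62.  -4.] [0.23 1.25 0.3 ] (np.int64(39), np.int64(7)) (np.int64(40), np.int64(12)) (np.int64(41), np.int64(16)) (np.int64(43), np.int64(20)) (np.int64(45), np.int64(24)) (np.int64(46), np.int64(28)) (np.int64(48), np.int64(31)) (np.int64(50), np.int64(34)) (np.int64(53), np.int64(38)) (np.int64(55), np.int64(41))
105 [115.  71.  72.  47. -76. -15.] [-0.11  1.19  0.28] (np.int64(38), np.int64(7)) (np.int64(39), np.int64(12)) (np.int64(40), np.int64(16)) (np.int64(41), np.int64(21)) (np.int64(42), np.int64(25)) (np.int64(43), np.int64(29)) (np.int64(44), np.int64(33)) (np.int64(46), np.int64(37)) (np.int64(47), np.int64(41)) (np.int64(49), np.int64(44))
```

>>> carry_out:
  deltas:
    - [[-0.5,-1,-0.38,0,-1],[-0.5,-1,-0.38,0,-1],[-0.5,-1,-0.38,0,-1],[-0.5,-1,-0.38,0,-1],[-0.5,-1,-0.38,0,-1]]

```text
clock: 11.95
tool_pos: [0.908, 0.2376, 0.5869]
orientation: [177.8, -38.1, 6.5]
force: [-0.2, 1.1, 0.7]
opening: 0.0002
gripper_force: 0.0
```

>>> carry_out:
  deltas:
    - [[-0.5,-1,-0.38,0,-1],[-0.5,-1,-0.38,0,-1],[-0.5,-1,-0.38,0,-1],[-0.5,-1,-0.38,0,-1],[-0.5,-1,-0.38,0,-1]]

```text
clock: 12.45
tool_pos: [0.7651, 0.426, 0.5785]
orientation: [177.8, -38.1, 6.5]
force: [0.0, 0.5, -0.0]
opening: 0.0006
gripper_force: 0.0
```

>>> carry_out:
  deltas:
    - [[-0.5,-1,-0.38,0,-1],[-0.5,-1,-0.38,0,-1],[-0.5,-1,-0.38,0,-1],[-0.5,-1,-0.38,0,-1],[-0.5,-1,-0.38,0,-1]]

```text
clock: 12.95
tool_pos: [0.6223, 0.6141, 0.5699]
orientation: [177.8, -38.0, 6.5]
force: [0.1, 0.9, -0.1]
opening: 0.0
gripper_force: 0.0
```

```bash
python3 o.py; cat > push.py <<'E'
import sys
from sim import *
from plant import ctrl
o=ctrl.get_obs(); q=o['joint_pos'].copy(); th=np.radians(float(sys.argv[1])); up=float(sys.argv[2])
for i in range(int(sys.argv[3])):
    Rc=full(q,C)[1]; u=np.array([np.cos(th),np.sin(th),up]); u*=.25/np.linalg.norm(u)
    d=np.clip(Rc.inv().apply(u)/.2,-1,1).round(2); q=step(q,d,1.13); print(d,q.round(0),full(q,C)[0].round(2),np.round(lean(q),1))
E
python3 push.py 60 .6 8
```

```text
j [ 69.66  23.24  23.74  35.69 -76.31  21.84] p [0.6223 0.6141 0.5699] t 12.95
lean 38.1 dir 2.9
[[ 0.783  0.09   0.616]
 [ 0.09  -0.995  0.031]
 [ 0.616  0.031 -0.787]]
[ 0.9  -0.86 -0.15] [ 69.  47.  72.  35. -94.  37.] [0.68 0.72 0.62] [39.8  4.8]
[ 0.9  -0.86 -0.1 ] [ 69.  49.  72.  37. -89.  35.] [0.69 0.76 0.61] [43.   8.1]
[ 0.91 -0.86 -0.02] [ 69.  50.  72.  38. -84.  34.] [0.71 0.8  0.6 ] [46.2 11.1]
[ 0.9  -0.86  0.06] [ 69.  52.  72.  40. -79.  33.] [0.72 0.83 0.6 ] [49.5 13.9]
[ 0.9  -0.86  0.15] [ 69.  53.  72.  41. -75.  32.] [0.74 0.86 0.6 ] [52.7 16.4]
[ 0.89 -0.85  0.23] [ 69.  54.  72.  43. -70.  31.] [0.75 0.88 0.6 ] [56.  18.8]
[ 0.87 -0.84  0.31] [ 69.  56.  72.  44. -66.  29.] [0.76 0.91 0.6 ] [59.3 21. ]
[ 0.86 -0.82  0.39] [ 68.  57.  72.  46. -61.  28.] [0.77 0.93 0.61] [62.5 23. ]
```

```bash
for a in "85 .3" "110 .3" "110 0"; do echo "== $a"; python3 push.py $a 8; done
```

```text
== 85 .3
[ 0.41 -1.   -0.18] [ 74.  48.  72.  36. -96.  32.] [0.62 0.77 0.6 ] [39.1  4.2]
[ 0.41 -1.   -0.16] [ 77.  51.  72.  38. -93.  28.] [0.59 0.84 0.56] [41.3  7.4]
[ 0.42 -1.   -0.1 ] [ 80.  54.  72.  40. -89.  24.] [0.56 0.9  0.53] [43.6 10.6]
[ 0.42 -1.   -0.04] [ 82.  57.  72.  42. -85.  21.] [0.54 0.95 0.51] [45.9 13.8]
[ 0.42 -1.    0.03] [ 83.  59.  72.  44. -81.  18.] [0.52 1.   0.48] [48.2 16.9]
[ 0.42 -1.    0.09] [ 84.  61.  72.  45. -77.  15.] [0.51 1.04 0.46] [50.5 20. ]
[ 0.41 -1.    0.16] [ 85.  63.  72.  47. -73.  13.] [0.49 1.08 0.45] [52.9 23. ]
[ 0.41 -1.    0.23] [ 85.  65.  72.  49. -69.  11.] [0.49 1.11 0.43] [55.2 25.9]
== 110 .3
[ 0.  -1.  -0.5] [  79.   47.   72.   38. -101.   29.] [0.53 0.78 0.62] [38.6  3.6]
[ 0.01 -1.   -0.49] [  87.   49.   72.   41. -101.   21.] [0.43 0.86 0.59] [40.3  6.6]
[ 0.02 -1.   -0.45] [  94.   52.   72.   43. -100.   15.] [0.33 0.92 0.57] [42.   9.9]
[ 0.03 -1.   -0.41] [ 99.  54.  72.  44. -99.  10.] [0.26 0.96 0.54] [43.7 13.4]
[ 0.04 -1.   -0.35] [102.  57.  72.  46. -97.   6.] [0.19 1.   0.51] [45.3 16.9]
[ 0.05 -1.   
[... 186 characters left out ...]
50. -90.  -2.] [0.05 1.08 0.46] [50.2 27.3]
== 110 0
[-0.23 -1.   -0.23] [ 79.  46.  65.  37. -96.  25.] [0.54 0.81 0.57] [38.1  2.9]
[-0.23 -1.   -0.23] [ 87.  54.  72.  39. -98.  18.] [0.44 0.91 0.51] [39.3  5.3]
[-0.23 -1.   -0.2 ] [ 93.  59.  72.  41. -96.  11.] [0.34 0.98 0.44] [40.5  8.4]
[-0.22 -1.   -0.16] [ 98.  63.  72.  42. -93.   5.] [0.26 1.04 0.38] [41.7 11.8]
[-0.22 -1.   -0.12] [101.  67.  72.  43. -90.  -1.] [0.19 1.08 0.32] [42.9 15.4]
[-0.22 -1.   -0.07] [104.  71.  72.  44. -87.  -5.] [0.13 1.12 0.27] [44.  19.2]
[-0.22 -1.   -0.01] [106.  74.  72.  45. -84.  -9.] [0.08 1.15 0.22] [45.1 23. ]
[-0.22 -1.    0.05] [108.  77.  72.  46. -80. -13.] [0.04 1.17 0.17] [46.2 26.9]
```

>>> carry_out:
  deltas:
    - [[0.42,-1,-0.3,0,-1],[0.42,-1,-0.3,0,-1],[0.42,-1,-0.3,0,-1],[0.42,-1,-0.3,0,-1],[0.42,-1,-0.3,0,-1]]

```text
clock: 13.45
tool_pos: [0.6165, 0.7635, 0.6012]
orientation: [177.3, -39.2, 7.8]
force: [1.0, 3.1, -6.2]
opening: 0.0005
gripper_force: 0.0
```

>>> carry_out:
  deltas:
    - [[0.42,-1,-0.25,0,-1],[0.42,-1,-0.25,0,-1],[0.42,-1,-0.25,0,-1],[0.42,-1,-0.25,0,-1],[0.42,-1,-0.25,0,-1]]

```text
clock: 13.95
tool_pos: [0.5812, 0.8179, 0.6039]
orientation: [-178.8, -42.2, 6.4]
force: [0.7, -0.4, -0.1]
opening: 0.0003
gripper_force: 0.0
```

>>> carry_out:
  deltas:
    - [[0.42,-1,-0.2,0,-1],[0.42,-1,-0.2,0,-1],[0.42,-1,-0.2,0,-1],[0.42,-1,-0.2,0,-1],[0.42,-1,-0.2,0,-1]]

```text
clock: 14.45
tool_pos: [0.5509, 0.8705, 0.5859]
orientation: [-176.9, -44.3, 6.4]
force: [-0.2, 0.6, 0.3]
opening: 0.0007
gripper_force: 0.0
```

>>> carry_out:
  deltas:
    - [[0.42,-1,-0.15,0,-1],[0.42,-1,-0.15,0,-1],[0.42,-1,-0.15,0,-1],[0.42,-1,-0.15,0,-1],[0.42,-1,-0.15,0,-1]]

```text
clock: 14.95
tool_pos: [0.5236, 0.9163, 0.5713]
orientation: [-174.7, -46.3, 6.2]
force: [0.8, 0.0, -0.5]
opening: 0.0005
gripper_force: 0.0
```

>>> carry_out:
  deltas:
    - [[0.42,-1,-0.1,0,-1],[0.42,-1,-0.1,0,-1],[0.42,-1,-0.1,0,-1],[0.42,-1,-0.1,0,-1],[0.42,-1,-0.1,0,-1]]

```text
clock: 15.45
tool_pos: [0.4996, 0.9571, 0.5592]
orientation: [-172.3, -48.2, 5.9]
force: [-0.8, 0.3, -0.5]
opening: 0.0005
gripper_force: 0.0
```

```bash
python3 o.py; python3 push.py 95 .3 4
```

```text
j [ 84.21  54.77  71.66  44.31 -85.54  20.29] p [0.4996 0.9571 0.5592] t 15.45
lean 48.7 dir 16.2
[[ 0.663  0.202  0.721]
 [ 0.068 -0.975  0.21 ]
 [ 0.746 -0.09  -0.66 ]]
[ 0.28 -1.   -0.06] [ 87.  57.  72.  46. -83.  17.] [0.46 1.01 0.53] [50.8 19. ]
[ 0.28 -1.   -0.  ] [ 89.  60.  72.  48. -80.  13.] [0.42 1.05 0.51] [53.  21.8]
[ 0.28 -1.    0.06] [ 91.  62.  72.  50. -77.  10.] [0.39 1.09 0.49] [55.1 24.6]
[ 0.28 -1.    0.12] [ 92.  63.  71.  52. -73.   8.] [0.37 1.13 0.48] [57.2 27.4]
```

>>> carry_out:
  deltas:
    - [[0.15,-1,-0.15,0,-1],[0.15,-1,-0.15,0,-1],[0.15,-1,-0.15,0,-1],[0.15,-1,-0.15,0,-1],[0.15,-1,-0.15,0,-1]]

```text
clock: 15.95
tool_pos: [0.443, 1.0074, 0.5395]
orientation: [-169.6, -50.0, 5.6]
force: [-0.2, 0.4, 0.1]
opening: 0.0003
gripper_force: 0.0
```

>>> carry_out:
  deltas:
    - [[0.15,-1,-0.1,0,-1],[0.15,-1,-0.1,0,-1],[0.15,-1,-0.1,0,-1],[0.15,-1,-0.1,0,-1],[0.15,-1,-0.1,0,-1]]

```text
clock: 16.45
tool_pos: [0.3943, 1.0498, 0.5211]
orientation: [-166.8, -51.6, 5.0]
force: [-0.1, -0.2, -0.8]
opening: 0.0006
gripper_force: 0.0
```

```bash
python3 o.py; cat > path.py <<'E'
from sim import *
from h import G
from plant import ctrl
o=ctrl.get_obs(); q=o['joint_pos'].copy(); Rm=R.from_euler('xyz',o['orientation'],degrees=True)
Rg=R.from_euler('z',g[2])
# best tool-z turn: tool x towards lamp normal
z=Rm.as_matrix()[:,2]; zg=Rg.inv().apply(z); n=np.cross(zg,[0,1,0]); n/=np.linalg.norm(n); n*=np.sign(n[2])
xt=(Rg.inv()*Rm).apply([1,0,0]); yt=(Rg.inv()*Rm).apply([0,1,0])
print('zg',zg.round(2),'n',n.round(2),'turn',np.degrees(np.arctan2(n@yt,n@xt)).round(1))
Rt=Rm*R.from_euler('z',np.arctan2(n@yt,n@xt))
for f in np.linspace(.1,1,10):
    a=G(g,[[-.2,-.1,.38]])[0]; p=o['tool_pos']*(1-f)+a*f; q=solve(q,p,Rm,1.13)
print(q.round(0),np.linalg.norm(full(q,C)[0]-a).round(4))
for p in ([-.2,-.08,.34],[-.15,-.04,.25],[-.1,-.02,.18],[-.05,0,.13],[-.015,0,.1],[.02,0,.09],[.05,0,.08],[.08,0,.07],[.0,-.1,.09],[.02,0,.09],[.02,.06,.09]):
    a=G(g,[p])[0]; q=solve(q,a,Rt,1.13); print(p,q.round(0),'err',np.linalg.norm(full(q,C)[0]-a).round(4),np.round(lean(q),1),'perp',(n@[-20-1e3*p[0],0,270-1e3*p[2]]).round(), 'wristz',fk(q,k)[2].round(2))
E
python3 path.py
```

```text
j [ 90.73  59.08  71.65  48.76 -81.6   12.59] p [0.3943 1.0498 0.5211] t 16.45
lean 52.8 dir 21.7
[[ 0.619  0.263  0.74 ]
 [ 0.054 -0.954  0.294]
 [ 0.784 -0.142 -0.605]]
zg [ 0.77  0.2  -0.6 ] n [ 0.62 -0.    0.79] turn -1.6
[ 42. -60. -56.  23. -46.  51.] 0.0058
[-0.2, -0.08, 0.34] [ 35. -56. -58.  17. -37.  60.] err 0.0217 [52.7 22.1] perp 56.0 wristz [-0.03 -0.02  0.52]
[-0.15, -0.04, 0.25] [ -1. -28. -46. -43. -28. 134.] err 0.0361 [53.2 22.6] perp 96.0 wristz [ 0.16 -0.    0.59]
[-0.1, -0.02, 0.18] [  8. -17. -47. -57. -13. 146.] err 0.0086 [52.9 21.8] perp 120.0 wristz [0.22 0.03 0.54]
[-0.05, 0, 0.13] [ -2.  -6. -42. -78. -19. 174.] err 0.014 [52.5 21.6] perp 129.0 wristz [ 0.31 -0.01  0.53]
[-0.015, 0, 0.1] [ -1.  -2. -39. -79. -18. 174.] err 0.0392 [51.9 21.6] perp 131.0 wristz [ 0.35 -0.    0.52]
[0.02, 0, 0.09] [  0.   2. -35. -79. -17. 174.] err 0.046 [51.6 21.6] perp 117.0 wristz [0.39 0.   0.52]
[0.05, 0, 0.08] [  1.   5. -32. -80. -16. 174.] err 0.0514 [51.4 21.6] perp 106.0 wristz [0.42 0.01 0.52]
[0.08, 0, 0.07] [  1.   9. -29. -80. -16. 174.] err 0.0551 [51.2 21.6] perp 96.0 wristz [0.46 0.01 0.51]
[0.0, -0.1, 0.09] [-13.   2. -33. -71. -28. 174.] err 0.0615 [51.2 21.4] perp 129.0 wristz [ 0.39 -0.09  0.54]
[0.02, 0, 0.09] [  0.   2. -35. -79. -17. 174.] err 0.046 [51.6 21.6] perp 117.0 wristz [0.39 0.   0.52]
[0.02, 0.06, 0.09] [  9.   2. -36. -84. -10. 174.] err 0.0411 [51.8 21.6] perp 117.0 wristz [0.38 0.06 0.52]
```

```bash
cat > path2.py <<'E'
from sim import *
from h import G
from plant import ctrl
o=ctrl.get_obs(); qs=o['joint_pos'].copy(); Rm=R.from_euler('xyz',o['orientation'],degrees=True)
sgn=1
t=solve(qs,o['tool_pos'],Rm*R.from_euler('z',10*sgn,degrees=True),1.13); print('turn+10 -> dj6',(t-qs).round(1))
if t[5]>qs[5]: sgn=-1
print('sgn',sgn)
W={'A':[[0,.1,.45],[-.1,0,.36],[-.1,-.02,.25],[-.06,0,.15],[-.03,0,.1],[.05,0,.09],[.08,0,.09]],
 'B':[[.2,.1,.45],[.15,-.1,.42],[-.1,-.1,.38],[-.1,-.04,.25],[-.06,0,.15],[-.03,0,.1],[.05,0,.09]],
 'C':[[.1,.3,.5],[-.05,.05,.5],[-.1,-.05,.36],[-.08,-.03,.2],[-.05,0,.1],[.05,0,.09],[.08,0,.09]]}
for n,ws in W.items():
    print(n); q=qs; p0=o['tool_pos']; turned=0
    for w_ in ws:
        a=G(g,[w_])[0]; N=max(2,int(np.linalg.norm(a-p0)/.025)); mj=0; me=0
        for f in np.linspace(1/N,1,N):
            turned=min(180,turned+4); qn=solve(q,p0*(1-f)+a*f,Rm*R.from_euler('z',sgn*turned,degrees=True),1.13)
            mj=max(mj,np.abs(qn-q).max()); me=max(me,np.linalg.norm(full(qn,C)[0]-(p0*(1-f)+a*f))); q=qn
        p0=a; print(w_,a.round(3),q.round(0),'turn',turned,'maxdj',mj.round(0),'maxerr',me.round(4),np.round(lean(q),1))
E
python3 path2.py
```

```text
turn+10 -> dj6 [  0.   0.   0.  -0.   0. -10.]
sgn 1
A
[0, 0.1, 0.45] [0.518 0.165 0.45 ] [  43.  -27.  -51.   50.  -23. -121.] turn 140 maxdj 23.0 maxerr 0.0 [52.8 21.7]
[-0.1, 0, 0.36] [0.432 0.052 0.36 ] [  38.  -40.  -58.   32.  -24. -124.] turn 164 maxdj 6.0 maxerr 0.0287 [52.4 22.2]
[-0.1, -0.02, 0.25] [0.434 0.033 0.25 ] [  9. -22. -46. -41. -18. -53.] turn 180 maxdj 51.0 maxerr 0.0538 [53.4 22.8]
[-0.06, 0, 0.15] [0.471 0.058 0.15 ] [ 21. -11. -49. -53.  -0. -47.] turn 180 maxdj 10.0 maxerr 0.0351 [52.6 21.6]
[-0.03, 0, 0.1] [0.501 0.062 0.1  ] [ 21.  -7. -46. -58.  -0. -41.] turn 180 maxdj 3.0 maxerr 0.052 [51.8 21. ]
[0.05, 0, 0.09] [0.58  0.072 0.09 ] [-13.  12. -35. -99. -27.  22.] turn 180 maxdj 64.0 maxerr 0.0626 [52.8 21.7]
[0.08, 0, 0.09] [0.61  0.076 0.09 ] [-11.  14. -32. -98. -26.  20.] turn 180 maxdj 2.0 maxerr 0.0 [52.8 21.7]
B
[0.2, 0.1, 0.45] [0.716 0.19  0.45 ] [  30.   -4.  -33.   38.  -11. -107.] turn 144 maxdj 22.0 maxerr 0.0 [52.8 21.7]
[0.15, -0.1, 0.42] [ 0.693 -0.014  0.42 ] [  7.  -5. -14. -23. -31. -68.] turn 176 maxdj 9.0 maxerr 0.0 [52.8 21.7]
[-0.1
[... 681 characters left out ...]
 21.7]
[-0.05, 0.05, 0.5] [0.475 0.108 0.5  ] [  50.  -36.  -45.   38.  -38. -126.] turn 156 maxdj 3.0 maxerr 0.0 [52.8 21.7]
[-0.1, -0.05, 0.36] [0.438 0.003 0.36 ] [  32.  -40.  -58.   23.  -22. -129.] turn 180 maxdj 5.0 maxerr 0.0 [52.8 21.7]
[-0.08, -0.03, 0.2] [0.455 0.025 0.2  ] [ 10. -17. -46. -50. -13. -44.] turn 180 maxdj 46.0 maxerr 0.0352 [53.  21.9]
[-0.05, 0, 0.1] [0.481 0.059 0.1  ] [ 21.  -9. -48. -59.  -0. -41.] turn 180 maxdj 7.0 maxerr 0.0487 [51.9 21.1]
[0.05, 0, 0.09] [0.58  0.072 0.09 ] [-13.  12. -35. -99. -27.  22.] turn 180 maxdj 64.0 maxerr 0.0633 [52.8 21.7]
[0.08, 0, 0.09] [0.61  0.076 0.09 ] [-11.  14. -32. -98. -26.  20.] turn 180 maxdj 2.0 maxerr 0.0 [52.8 21.7]
```

```bash
python3 - <<'E'
s=open('path2.py').read()
i=s.index("W={"); j=s.index("for n,ws")
s=s[:i]+"""H=[[.2,.1,.45],[.15,-.1,.42],[-.1,-.1,.38]]
W={'D':H+[[-.1,-.13,.2],[-.06,-.1,.1],[-.03,-.05,.09],[-.02,0,.09],[.06,0,.09],[.09,.01,.09]],
'E':[[.2,.1,.45],[.15,-.15,.42],[-.1,-.18,.38],[-.1,-.18,.2],[-.07,-.12,.1],[-.04,-.05,.06],[-.02,0,.06],[.06,0,.06],[.09,.01,.06]],
'F':H+[[-.1,-.1,.25],[-.06,-.08,.14],[-.03,0,.14],[.06,0,.12],[.09,.01,.12]]}
"""+s[j:]
open('path3.py','w').write(s)
E
python3 path3.py
```

```text
turn+10 -> dj6 [  0.   0.   0.  -0.   0. -10.]
sgn 1
D
[0.2, 0.1, 0.45] [0.716 0.19  0.45 ] [  30.   -4.  -33.   38.  -11. -107.] turn 144 maxdj 22.0 maxerr 0.0 [52.8 21.7]
[0.15, -0.1, 0.42] [ 0.693 -0.014  0.42 ] [  7.  -5. -14. -23. -31. -68.] turn 176 maxdj 9.0 maxerr 0.0 [52.8 21.7]
[-0.1, -0.1, 0.38] [ 0.445 -0.047  0.38 ] [ 10. -32. -37. -17. -34. -78.] turn 180 maxdj 4.0 maxerr 0.0 [52.8 21.7]
[-0.1, -0.13, 0.2] [ 0.449 -0.076  0.2  ] [-28.  -9. -37. -63. -43.  -9.] turn 180 maxdj 12.0 maxerr 0.0 [52.8 21.7]
[-0.06, -0.1, 0.1] [ 0.484 -0.042  0.1  ] [-32.   7. -40. -84. -40.  21.] turn 180 maxdj 8.0 maxerr 0.0 [52.8 21.7]
[-0.03, -0.05, 0.09] [0.508 0.012 0.09 ] [-25.   8. -41. -92. -35.  24.] turn 180 maxdj 4.0 maxerr 0.0 [52.8 21.7]
[-0.02, 0, 0.09] [0.511 0.063 0.09 ] [-19.   8. -42. -98. -31.  27.] turn 180 maxdj 3.0 maxerr 0.0 [52.8 21.7]
[0.06, 0, 0.09] [0.59  0.073 0.09 ] [-12.  13. -34. -99. -27.  22.] turn 180 maxdj 3.0 maxerr 0.0 [52.8 21.7]
[0.09, 0.01, 0.09] [0.619 0.087 0.09 ] [ -9.  14. -31. -99. -24.  20.] turn 180 maxdj 2.0 maxerr 0.0 [52.8 21.7]
E
[0.2, 0.1, 
[... 1262 characters left out ...]
.0 [52.8 21.7]
[-0.1, -0.1, 0.38] [ 0.445 -0.047  0.38 ] [ 10. -32. -37. -17. -34. -78.] turn 180 maxdj 4.0 maxerr 0.0 [52.8 21.7]
[-0.1, -0.1, 0.25] [ 0.445 -0.047  0.25 ] [-11. -19. -38. -50. -34. -34.] turn 180 maxdj 11.0 maxerr 0.0 [52.8 21.7]
[-0.06, -0.08, 0.14] [ 0.482 -0.022  0.14 ] [-23.  -1. -39. -77. -35.   5.] turn 180 maxdj 10.0 maxerr 0.0 [52.8 21.7]
[-0.03, 0, 0.14] [0.501 0.062 0.14 ] [ -6.  -3. -40. -82. -22.  -2.] turn 180 maxdj 6.0 maxerr 0.0 [52.8 21.7]
[0.06, 0, 0.12] [0.59  0.073 0.12 ] [ -6.   8. -32. -89. -22.   7.] turn 180 maxdj 4.0 maxerr 0.0 [52.8 21.7]
[0.09, 0.01, 0.12] [0.619 0.087 0.12 ] [ -3.  10. -30. -89. -20.   4.] turn 180 maxdj 2.0 maxerr 0.0 [52.8 21.7]
```

```bash
cat > seq.py <<'E'
import sys,json
from sim import *
from plant import ctrl
def seq(wp):  # wp: (world xyz, turn fraction)
    o=ctrl.get_obs(); p=o['tool_pos'].copy(); Rc=R.from_euler('xyz',o['orientation'],degrees=True); q=o['joint_pos']
    for x,t in wp:
        d=(Rc.inv().apply(np.array(x)-p)/.2).round(2); p=p+Rc.apply(d*.2); Rc=Rc*R.from_euler('z',360*t,degrees=True)
        for f in (.5,1): q=solve(q,p,Rc,1.13)
        print(np.round(x,3),'row',d.tolist(),t,'j',q.round(0),'e',np.linalg.norm(full(q,C)[0]-p).round(3))
E
python3 - <<'E'
from seq import *
a=ctrl.get_obs()['tool_pos']; b=np.array([.8,.25,.5]); c=np.array([.72,-.09,.43]); d=np.array([.455,-.126,.38])
wp=[(a+(b-a)*f,.11) for f in(.25,.5,.75,1)]+[((b+c)/2,.06),(c,0),((c+d)/2,0),(d,0)]
seq(wp)
E
```

```text
[0.496 0.85  0.516] row [0.24, 1.09, 0.1] 0.11 j [ 82.  27.   9.  57. -55. -47.] e 0.0
[0.597 0.65  0.511] row [0.88, 0.69, 0.09] 0.11 j [ 68.  12. -13.  62. -41. -86.] e 0.0
[0.699 0.45  0.505] row [1.12, -0.03, 0.1] 0.11 j [  49.    4.  -23.   60.  -25. -114.] e 0.0
[0.8  0.25 0.5 ] row [0.84, -0.73, 0.1] 0.11 j [  33.    4.  -15.   28.  -20. -112.] e 0.0
[0.76  0.08  0.465] row [0.57, -0.62, -0.29] 0.06 j [ 20.  -1. -13.  -4. -25. -96.] e 0.0
[ 0.72 -0.09  0.43] row [0.31, -0.78, -0.29] 0 j [ -5.   0.  -4. -33. -41. -57.] e 0.0
[ 0.588 -0.108  0.405] row [0.51, 0.07, -0.45] 0 j [-12. -10. -15. -39. -45. -48.] e 0.0
[ 0.455 -0.126  0.38 ] row [0.51, 0.07, -0.44] 0 j [-27. -19. -22. -46. -56. -36.] e 0.0
```

>>> carry_out:
  deltas:
    - [[0.24,1,0.1,0.11,-1],[0.24,1,0.1,0.11,-1],[0.24,1,0.1,0.11,-1],[0.24,1,0.1,0.11,-1],[0.24,1,0.1,0.11,-1]]

```text
clock: 16.95
tool_pos: [0.483, 0.8852, 0.5215]
orientation: [-137.6, -35.2, -36.1]
force: [0.8, 1.0, 2.0]
opening: 0.0003
gripper_force: 0.0
```

>>> carry_out:
  deltas:
    - [[0.88,0.69,0.09,0.11,-1],[0.88,0.69,0.09,0.11,-1],[0.88,0.69,0.09,0.11,-1],[0.88,0.69,0.09,0.11,-1],[0.88,0.69,0.09,0.11,-1]]

```text
clock: 17.45
tool_pos: [0.5981, 0.69, 0.5397]
orientation: [-127.2, -5.3, -64.5]
force: [-0.4, -0.3, 0.5]
opening: 0.0005
gripper_force: 0.0
```

>>> carry_out:
  deltas:
    - [[1,-0.03,0.1,0.11,-1],[1,-0.03,0.1,0.11,-1],[1,-0.03,0.1,0.11,-1],[1,-0.03,0.1,0.11,-1],[1,-0.03,0.1,0.11,-1]]

```text
clock: 17.95
tool_pos: [0.7032, 0.5174, 0.5523]
orientation: [-131.9, 25.8, -90.0]
force: [-0.3, 1.0, 0.9]
opening: 0.0005
gripper_force: 0.0
```

```bash
python3 o.py; python3 - <<'E'
from seq import *
a=ctrl.get_obs()['tool_pos']; b=np.array([.8,.25,.5]); c=np.array([.72,-.09,.43]); d=np.array([.455,-.126,.38])
seq([(b,.11),((b+c)/2,.06),(c,0),((c+d)/2,0),(d,0)])
E
```

```text
j [  55.4     8.31  -11.65   52.84  -34.15 -102.62] p [0.7032 0.5174 0.5523] t 17.95
lean 53.0 dir 21.4
[[ 0.    -0.668  0.744]
 [-0.9    0.324  0.291]
 [-0.435 -0.67  -0.601]]
[0.8  0.25 0.5 ] row [1.32, -0.58, 0.13] 0.11 j [  33.    4.  -16.   29.  -20. -108.] e 0.0
[0.76  0.08  0.465] row [0.63, -0.55, -0.29] 0.06 j [ 20.  -1. -14.  -2. -24. -91.] e 0.0
[ 0.72 -0.09  0.43] row [0.38, -0.75, -0.29] 0 j [ -5.   0.  -5. -33. -40. -51.] e 0.0
[ 0.588 -0.108  0.405] row [0.5, 0.12, -0.45] 0 j [-12. -10. -15. -39. -44. -43.] e 0.0
[ 0.455 -0.126  0.38 ] row [0.5, 0.12, -0.44] 0 j [-26. -19. -22. -46. -55. -30.] e 0.0
```

>>> carry_out:
  deltas:
    - [[1,-0.5,0.1,0.11,-1],[1,-0.5,0.1,0.11,-1],[1,-0.5,0.1,0.11,-1],[1,-0.5,0.1,0.11,-1],[1,-0.5,0.1,0.11,-1]]

```text
clock: 18.45
tool_pos: [0.7851, 0.3133, 0.5195]
orientation: [-158.2, 49.6, -130.9]
force: [0.8, 0.3, 0.3]
opening: 0.0006
gripper_force: 0.0
```

```bash
python3 o.py; python3 - <<'E'
from seq import *
from path import Rt
o=ctrl.get_obs();Rc=R.from_euler('xyz',o['orientation'],degrees=True)
t=np.degrees((Rc.inv()*Rt*R.from_euler('z',180,degrees=True)).as_rotvec())[2]/360; print('turn left',t)
c=np.array([.72,-.09,.43]); d=np.array([.455,-.126,.38]);a=o['tool_pos']
seq([((a*.5+c*.5),round(t,2)),(c,0),((c+d)/2,0),(d,0)])
E
```

```text
j [  38.18    4.43  -15.9    37.56  -22.18 -118.19] p [0.7851 0.3133 0.5195] t 18.45
lean 53.0 dir 21.4
[[-0.425 -0.517  0.743]
 [-0.49   0.821  0.292]
 [-0.761 -0.241 -0.602]]
zg [ 0.77  0.19 -0.6 ] n [ 0.61 -0.    0.79] turn -153.9
[  43.  -61.  -56.   24.  -46. -103.] 0.0067
[-0.2, -0.08, 0.34] [ 34. -56. -58.  16. -37.  60.] err 0.0229 [52.9 21.8] perp 55.0 wristz [-0.03 -0.02  0.52]
[-0.15, -0.04, 0.25] [ -1. -28. -46. -43. -28. 135.] err 0.0366 [53.4 22.3] perp 96.0 wristz [ 0.16 -0.    0.59]
[-0.1, -0.02, 0.18] [  8. -17. -47. -57. -13. 146.] err 0.0086 [53.1 21.6] perp 120.0 wristz [0.22 0.03 0.54]
[-0.05, 0, 0.13] [ -2.  -6. -42. -78. -19. 174.] err 0.0151 [52.6 21.4] perp 129.0 wristz [ 0.31 -0.01  0.53]
[-0.015, 0, 0.1] [ -0.  -2. -39. -79. -17. 174.] err 0.0404 [52.  21.3] perp 131.0 wristz [ 0.35 -0.    0.52]
[0.02, 0, 0.09] [  0.   2. -35. -79. -17. 174.] err 0.0474 [51.8 21.3] perp 118.0 wristz [0.39 0.   0.52]
[0.05, 0, 0.08] [  1.   5. -32. -80. -16. 174.] err 0.0528 [51.5 21.3] perp 107.0 wristz [0.42 0.01 0.52]
[0.08, 0, 0.07] [  1.   9. -29. -80. -16. 174.] err 0.0566 [51.4 21.4] perp 97.0 wristz [0.46 0.01 0.51]
[0.0, -0.1, 0.09] [-13.   2. -33. -72. -27. 174.] err 0.0628 [51.3 21.2] perp 130.0 wristz [ 0.39 -0.09  0.54]
[0.02, 0, 0.09] [  0.   2. -35. -79. -17. 174.] err 0.0474 [51.8 21.3] perp 118.0 wristz [0.39 0.   0.52]
[0.02, 0.06, 0.09] [  9.   2. -36. -84. -10. 174.] err 0.0424 [51.9 21.4] perp 118.0 wristz [0.38 0.06 0.52]
turn left 0.0724145636205307
[0.753 0.112 0.475] row [0.73, -0.69, -0.28] 0.07 j [  24.   -2.  -17.    6.  -23. -104.] e 0.0
[ 0.72 -0.09  0.43] row [0.37, -0.94, -0.28] 0 j [ -5.   0.  -4. -33. -40. -54.] e 0.0
[ 0.588 -0.108  0.405] row [0.51, 0.09, -0.44] 0 j [-12. -10. -15. -39. -44. -46.] e 0.0
[ 0.455 -0.126  0.38 ] row [0.51, 0.09, -0.45] 0 j [-27. -19. -22. -46. -56. -34.] e 0.0
```

>>> carry_out:
  deltas:
    - [[0.73,-0.69,-0.28,0.07,-1],[0.73,-0.69,-0.28,0.07,-1],[0.73,-0.69,-0.28,0.07,-1],[0.73,-0.69,-0.28,0.07,-1],[0.73,-0.69,-0.28,0.07,-1]]

```text
clock: 18.95
tool_pos: [0.7523, 0.1121, 0.4767]
orientation: [170.3, 52.4, -170.7]
force: [0.8, 0.5, 1.1]
opening: 0.0007
gripper_force: 0.0
```

>>> carry_out:
  deltas:
    - [[0.37,-0.94,-0.28,0,-1],[0.37,-0.94,-0.28,0,-1],[0.37,-0.94,-0.28,0,-1],[0.37,-0.94,-0.28,0,-1],[0.37,-0.94,-0.28,0,-1]]

```text
clock: 19.45
tool_pos: [0.7222, -0.0919, 0.4329]
orientation: [170.6, 52.4, -170.6]
force: [-0.0, -0.9, 0.5]
opening: 0.0001
gripper_force: 0.0
```

```bash
python3 o.py; cat > nxt.py <<'E'
from seq import *
from h import G
import ast,sys
def run(gps):
    o=ctrl.get_obs(); Rgi=R.from_euler('z',-g[2]); print('t',o['clock'],'guard pos',Rgi.apply(o['tool_pos']-[g[0],g[1],0]).round(4),'F',Rgi.apply(o['force']).round(1))
    seq([(G(g,[p])[0],0) for p in gps])
run(ast.literal_eval(sys.argv[1]))
E
python3 nxt.py "[[.03,-.18,.40],[-.1,-.18,.38],[-.1,-.18,.2],[-.07,-.12,.12],[-.04,0,.08]]"
```

```text
j [ -5.21   0.29  -4.09 -33.15 -40.64 -54.13] p [ 0.7222 -0.0919  0.4329] t 19.45
lean 53.0 dir 21.3
[[-0.602 -0.29   0.744]
 [-0.1    0.952  0.29 ]
 [-0.792  0.1   -0.602]]
t 19.45 guard pos [ 0.1693 -0.1808  0.4329] F [-0.2 -0.9  0.5]
[ 0.584 -0.109  0.4  ] row [0.55, 0.1, -0.44] 0 j [-12. -10. -15. -39. -44. -45.] e 0.0
[ 0.455 -0.126  0.38 ] row [0.48, 0.1, -0.44] 0 j [-26. -19. -22. -46. -55. -34.] e 0.0
[ 0.455 -0.126  0.2  ] row [0.71, -0.09, 0.54] 0 j [-37.  -5. -33. -64. -49.   0.] e 0.0
[ 0.477 -0.063  0.12 ] row [0.22, 0.23, 0.41] 0 j [-33.   4. -38. -79. -41.  18.] e 0.0
[0.491 0.06  0.08 ] row [0.06, 0.54, 0.35] 0 j [ -23.    9.  -45. -101.  -35.   37.] e 0.0
```

>>> carry_out:
  deltas:
    - [[0.55,0.1,-0.44,0,-1],[0.55,0.1,-0.44,0,-1],[0.55,0.1,-0.44,0,-1],[0.55,0.1,-0.44,0,-1]]

```text
clock: 19.85
tool_pos: [0.5812, -0.1056, 0.401]
orientation: [170.6, 52.4, -170.4]
force: [0.1, 0.4, 1.0]
opening: 0.0005
gripper_force: 0.0
```

>>> carry_out:
  deltas:
    - [[0.48,0.1,-0.44,0,-1],[0.48,0.1,-0.44,0,-1],[0.48,0.1,-0.44,0,-1],[0.48,0.1,-0.44,0,-1]]

```text
clock: 20.25
tool_pos: [0.4536, -0.1222, 0.3803]
orientation: [170.7, 52.4, -170.3]
force: [0.6, -0.0, 0.3]
opening: 0.0005
gripper_force: 0.0
```

>>> carry_out:
  deltas:
    - [[0.71,-0.09,0.54,0,-1],[0.71,-0.09,0.54,0,-1],[0.71,-0.09,0.54,0,-1],[0.71,-0.09,0.54,0,-1],[0.71,-0.09,0.54,0,-1]]

```text
clock: 20.75
tool_pos: [0.455, -0.1213, 0.196]
orientation: [170.0, 52.0, -170.9]
force: [-0.3, -0.4, 0.6]
opening: 0.0003
gripper_force: 0.0
```

>>> carry_out:
  deltas:
    - [[0.22,0.23,0.41,0,-1],[0.22,0.23,0.41,0,-1],[0.22,0.23,0.41,0,-1],[0.22,0.23,0.41,0,-1]]

```text
clock: 21.15
tool_pos: [0.4776, -0.0582, 0.1207]
orientation: [170.5, 52.3, -170.3]
force: [0.9, -0.8, 0.7]
opening: 0.0008
gripper_force: 0.0
```

```bash
python3 nxt.py "[[-.04,0,.085],[-.02,0,.085],[.03,0,.085],[.07,0,.085]]"; python3 - <<'E'
from h import *
s=ctrl.snapshot("wrist"); cv2.imwrite("pics/w1.png",s["color"][:,:,::-1])
s=ctrl.snapshot("scene"); c=s["color"][120:300,180:380]; cv2.imwrite("pics/s1.png",cv2.resize(c,None,fx=3,fy=3)[:,:,::-1])
E
```

```text
t 21.15 guard pos [-0.0689 -0.1157  0.1207] F [ 0.8 -0.9  0.7]
[0.491 0.06  0.085] row [0.04, 0.52, 0.33] 0 j [-22.   8. -45. -99. -34.  34.] e 0.0
[0.511 0.063 0.085] row [-0.06, -0.01, 0.08] 0 j [ -20.    9.  -43. -100.  -33.   33.] e 0.0
[0.561 0.069 0.085] row [-0.15, -0.04, 0.19] 0 j [ -16.   12.  -38. -101.  -30.   30.] e 0.0
[0.6   0.074 0.085] row [-0.13, -0.04, 0.16] 0 j [ -12.   14.  -33. -100.  -27.   26.] e 0.0
```

View pics/s1.png

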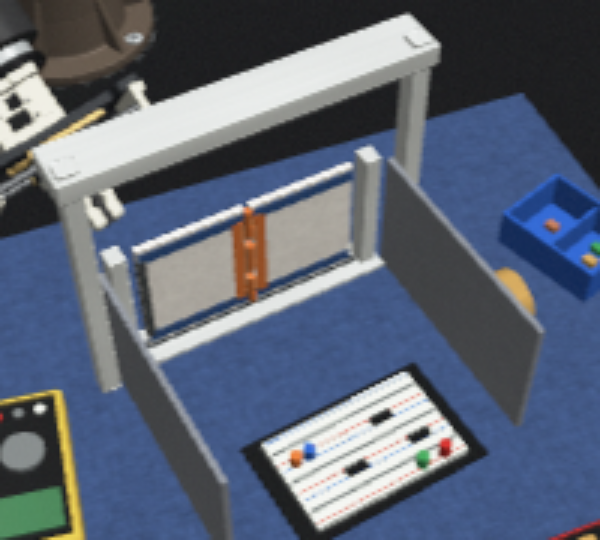

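View pics/w1.png

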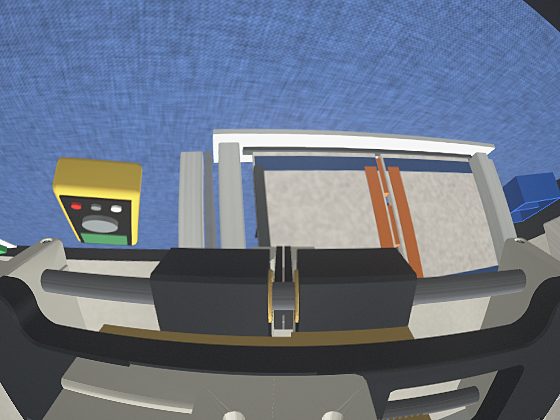

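```bash
python3 nxt.py "[[-.045,0,.14],[0,.0,.14],[.025,.005,.14],[.045,.02,.14],[.055,.04,.14],[.055,.06,.14],[.055,.066,.14]]"
```

```text
t 21.25 guard pos [-0.0685 -0.1167  0.1221] F [-0.3  0.7  0.1]
[0.486 0.06  0.14 ] row [-0.16, 0.56, 0.15] 0 j [ -7.  -4. -41. -82. -22.   2.] e 0.0
[0.531 0.065 0.14 ] row [-0.13, -0.04, 0.17] 0 j [ -5.  -0. -38. -83. -21.   3.] e 0.0
[0.555 0.074 0.14 ] row [-0.08, 0.01, 0.11] 0 j [ -3.   2. -35. -84. -20.   2.] e 0.0
[0.573 0.091 0.14 ] row [-0.06, 0.05, 0.09] 0 j [ -0.   4. -34. -85. -17.   1.] e 0.0
[0.58  0.112 0.14 ] row [-0.04, 0.09, 0.06] 0 j [  4.   4. -33. -85. -14.  -1.] e 0.0
[0.578 0.132 0.14 ] row [0.0, 0.1, 0.02] 0 j [  7.   4. -33. -86. -12.  -2.] e 0.0
[0.577 0.138 0.14 ] row [-0.0, 0.03, 0.0] 0 j [  8.   4. -33. -86. -11.  -3.] e 0.0
```

>>> carry_out:
  deltas:
    - [[-0.16,0.56,0.15,0,-1],[-0.16,0.56,0.15,0,-1],[-0.16,0.56,0.15,0,-1]]

```text
clock: 21.55
tool_pos: [0.4872, 0.0608, 0.1426]
orientation: [170.5, 52.7, -170.5]
force: [0.0, -0.4, -0.8]
opening: 0.0003
gripper_force: 0.0
```

>>> carry_out:
  deltas:
    - [[-0.04,-0.01,0.05,0,-1],[-0.07,-0.02,0.09,0,-1],[-0.09,-0.03,0.12,0,-1],[-0.11,-0.03,0.145,0,-1],[-0.13,-0.04,0.17,0,-1]]

```text
clock: 22.05
tool_pos: [0.5279, 0.0646, 0.1369]
orientation: [170.4, 52.2, -170.5]
force: [-14.2, 1.7, 9.4]
opening: 0.0007
gripper_force: 6.9
```

```bash
python3 nxt.py "[[.025,.005,.14],[.045,.02,.14]]"
```

```text
t 22.05 guard pos [-0.003  -0.0004  0.1369] F [-13.8   3.6   9.4]
[0.555 0.074 0.14 ] row [-0.1, 0.0, 0.1] 0 j [ -3.   2. -35. -82. -19.  -0.] e 0.0
[0.573 0.091 0.14 ] row [-0.06, 0.06, 0.1] 0 j [  0.   4. -34. -83. -17.  -1.] e 0.0
```

>>> carry_out:
  deltas:
    - [[-0.02,0,0.02,0,-1],[-0.04,0,0.04,0,-1],[-0.06,0,0.06,0,-1],[-0.08,0,0.08,0,-1],[-0.1,0,0.1,0,-1]]

```text
clock: 22.55
tool_pos: [0.5514, 0.0735, 0.1375]
orientation: [170.2, 51.8, -170.6]
force: [-15.6, 5.1, -1.9]
opening: 0.0004
gripper_force: 8.5
```

>>> carry_out:
  deltas:
    - [[-0.015,0.01,0.025,0,-1],[-0.03,0.02,0.045,0,-1],[-0.04,0.03,0.065,0,-1],[-0.05,0.045,0.085,0,-1],[-0.06,0.06,0.1,0,-1]]

```text
clock: 23.05
tool_pos: [0.5722, 0.0888, 0.1372]
orientation: [170.7, 52.0, -170.4]
force: [-11.8, -8.6, 2.1]
opening: 0.0005
gripper_force: 12.3
```

```bash
python3 nxt.py "[[.055,.04,.14],[.055,.06,.14],[.055,.066,.14]]"; python3 - <<'E'
from h import *
s=ctrl.snapshot("scene"); c=s["color"][120:300,180:380]; cv2.imwrite("pics/s2.png",cv2.resize(c,None,fx=3,fy=3)[:,:,::-1])
E
```

```text
t 23.05 guard pos [0.044  0.0179 0.1372] F [-12.8  -7.    2.1]
[0.58  0.112 0.14 ] row [-0.05, 0.1, 0.06] 0 j [  5.   4. -33. -82. -13.  -5.] e 0.0
[0.578 0.132 0.14 ] row [0.0, 0.1, 0.01] 0 j [  9.   4. -33. -82. -10.  -8.] e 0.0
[0.577 0.138 0.14 ] row [-0.0, 0.03, 0.01] 0 j [ 10.   4. -33. -83.  -9.  -8.] e 0.0
```

View pics/s2.png

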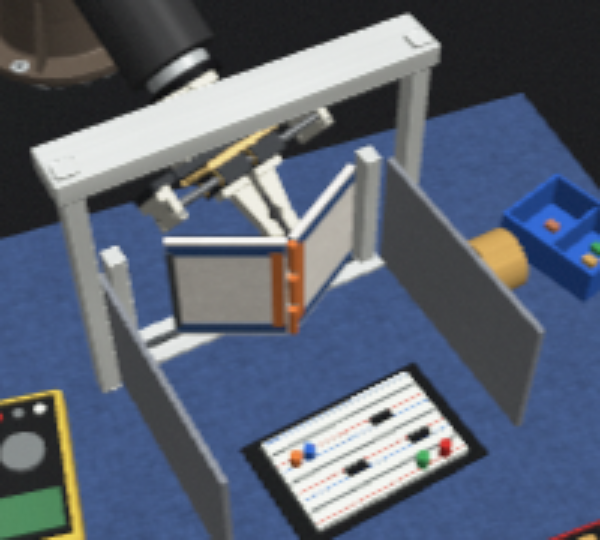

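>>> carry_out:
  deltas:
    - [[-0.015,0.02,0.015,0,-1],[-0.025,0.04,0.03,0,-1],[-0.035,0.06,0.045,0,-1],[-0.045,0.08,0.06,0,-1],[-0.055,0.1,0.07,0,-1]]

```text
clock: 23.6
tool_pos: [0.5853, 0.1098, 0.1397]
orientation: [171.1, 52.0, -170.4]
force: [0.2, -13.8, -4.5]
opening: 0.0003
gripper_force: 5.9
```

```bash
cat > q.py <<'E'
from h import *
g=np.load("g.npy")
def door(s):
    r={}
    U=[];n=("fold","lead_edge")
    for t in n:
        d=ctrl.spot_point(s,t); U.append((d[0]["centre"],d[0]["p"]) if d else None)
    qs=np.linspace(0,1.5,301)
    for t,u in zip(n,U):
        if u is None: print(t,None); continue
        Pq=np.c_[.12*np.sin(qs),.12-.12*np.cos(qs),.081+0*qs] if t=="fold" else np.c_[0*qs,.12-.24*np.cos(qs),.081+0*qs]
        e=np.linalg.norm(proj(s,G(g,Pq))-u[0],axis=1); i=e.argmin(); print(t,'q',qs[i].round(2),'px',e[i].round(1),'p',round(u[1],2))
door(ctrl.snapshot("scene"))
E
python3 q.py; python3 nxt.py "[[.06,.06,.14],[.062,.07,.14]]"
```

```text
fold q 0.83 px 0.5 p 0.77
lead_edge q 0.75 px 0.1 p 0.95
t 23.75 guard pos [0.06   0.0381 0.1402] F [ -3.  -10.4  -2. ]
[0.583 0.133 0.14 ] row [-0.0, 0.11, 0.02] 0 j [  9.   4. -33. -83.  -9.  -7.] e 0.0
[0.583 0.143 0.14 ] row [-0.01, 0.05, 0.02] 0 j [ 11.   4. -32. -83.  -8.  -9.] e 0.0
```

>>> carry_out:
  deltas:
    - [[0,0.025,0.005,0,-1],[0,0.05,0.01,0,-1],[0,0.07,0.015,0,-1],[0,0.09,0.02,0,-1],[-0.005,0.11,0.025,0,-1]]

```text
clock: 24.25
tool_pos: [0.5855, 0.1323, 0.1421]
orientation: [171.1, 52.3, -170.5]
force: [1.6, -13.5, 1.0]
opening: -0.0001
gripper_force: 5.6
```

```bash
python3 q.py; python3 nxt.py "[[.062,.068,.14],[.062,.072,.14]]"
```

```text
fold q 1.03 px 0.1 p 0.98
lead_edge q 0.98 px 2.1 p 0.86
t 24.4 guard pos [0.0628 0.0602 0.1423] F [  0.5 -11.    1.7]
[0.584 0.141 0.14 ] row [0.01, 0.04, 0.01] 0 j [ 10.   4. -32. -85.  -9.  -6.] e 0.0
[0.583 0.145 0.14 ] row [0.0, 0.02, 0.0] 0 j [ 11.   4. -33. -84.  -8.  -6.] e 0.0
```

>>> carry_out:
  deltas:
    - [[0,0.015,0,0,-1],[0,0.03,0,0,-1],[0,0.045,0,0,-1]]

```text
clock: 24.7
tool_pos: [0.5833, 0.1411, 0.1436]
orientation: [171.1, 52.4, -170.5]
force: [2.8, -13.1, 1.1]
opening: 0.0
gripper_force: 5.5
```

```bash
python3 q.py; python3 nxt.py "[[.04,.06,.14],[-.03,.03,.15],[-.09,-.03,.2]]"
```

```text
fold q 1.12 px 3.2 p 0.97
lead_edge q 1.06 px 1.8 p 0.78
t 24.85 guard pos [0.0617 0.069  0.1436] F [  1.4 -12.2   1.2]
[0.563 0.13  0.14 ] row [0.08, -0.03, -0.08] 0 j [  7.   3. -35. -86. -11.  -3.] e 0.0
[0.497 0.091 0.15 ] row [0.18, -0.08, -0.33] 0 j [  8.  -6. -41. -77. -11. -13.] e 0.0
[0.446 0.024 0.2  ] row [-0.01, -0.23, -0.44] 0 j [  8. -17. -46. -52. -13. -38.] e 0.016
```

>>> carry_out:
  deltas:
    - [[0,0.015,0,0,-1],[0.04,0.005,-0.04,0,-1],[0.08,-0.005,-0.1,0,-1],[0.14,-0.02,-0.2,0,-1],[0.25,-0.07,-0.4,0,-1]]

```text
clock: 25.35
tool_pos: [0.4958, 0.1033, 0.1498]
orientation: [170.4, 52.2, -170.7]
force: [-2.4, 1.1, -0.2]
opening: 0.0002
gripper_force: 0.0
```

```bash
python3 q.py; python3 nxt.py "[[-.04,-.06,.1],[.015,-.06,.1],[.015,-.02,.1],[.015,.03,.1],[.015,.06,.1],[.015,.075,.1]]"
```

```text
fold q 1.14 px 0.7 p 0.62
lead_edge q 1.15 px 4.6 p 0.66
t 25.5 guard pos [-0.0326  0.0427  0.151 ] F [ 0.6 -0.4  0.7]
[0.499 0.001 0.1  ] row [0.24, -0.52, 0.03] 0 j [-26.   7. -41. -89. -36.  24.] e 0.0
[0.554 0.008 0.1  ] row [-0.17, -0.05, 0.21] 0 j [-21.  10. -36. -90. -32.  21.] e 0.0
[0.548 0.048 0.1  ] row [-0.01, 0.2, 0.04] 0 j [-16.   9. -37. -94. -29.  22.] e 0.0
[0.542 0.097 0.1  ] row [-0.0, 0.24, 0.05] 0 j [ -11.    8.  -39. -101.  -26.   26.] e 0.0
[0.538 0.127 0.1  ] row [-0.01, 0.15, 0.02] 0 j [  -8.    7.  -40. -105.  -24.   28.] e 0.0
[0.536 0.142 0.1  ] row [0.0, 0.07, 0.02] 0 j [  -7.    8.  -41. -109.  -23.   31.] e 0.0
```

>>> carry_out:
  deltas:
    - [[0.24,-0.52,0.03,0,-1],[0.24,-0.52,0.03,0,-1],[0.24,-0.52,0.03,0,-1]]

```text
clock: 25.8
tool_pos: [0.4924, 0.0408, 0.1066]
orientation: [170.7, 50.9, -169.8]
force: [-0.6, 0.9, -0.8]
opening: 0.0004
gripper_force: 0.0
```

>>> carry_out:
  deltas:
    - [[-0.08,-0.02,0.1,0,-1],[-0.17,-0.05,0.21,0,-1],[-0.17,-0.05,0.21,0,-1]]

```text
clock: 26.1
tool_pos: [0.5495, 0.0447, 0.1043]
orientation: [170.6, 50.7, -170.2]
force: [-0.1, 0.4, 0.0]
opening: 0.0005
gripper_force: 0.0
```

>>> carry_out:
  deltas:
    - [[0,0.1,0.02,0,-1],[-0.01,0.2,0.04,0,-1],[-0.01,0.24,0.05,0,-1],[-0.01,0.28,0.06,0,-1],[-0.01,0.32,0.065,0,-1]]

```text
clock: 26.6
tool_pos: [0.5374, 0.1124, 0.1045]
orientation: [170.7, 50.7, -169.9]
force: [2.1, -2.9, 0.1]
opening: 0.0006
gripper_force: 1.2
```

```bash
python3 q.py; python3 nxt.py "[[.015,.04,.1],[.015,.06,.1],[.015,.075,.1]]"
```

```text
fold q 1.34 px 2.0 p 0.68
lead_edge q 1.33 px 1.0 p 0.95
t 26.75 guard pos [0.0124 0.0463 0.1047] F [ 0.4  0.3 -0.3]
[0.541 0.107 0.1  ] row [0.01, -0.04, 0.02] 0 j [ -5.   7. -38. -96. -21.  17.] e 0.0
[0.538 0.127 0.1  ] row [-0.0, 0.1, 0.02] 0 j [ -3.   7. -38. -99. -20.  19.] e 0.0
[0.536 0.142 0.1  ] row [-0.0, 0.08, 0.01] 0 j [  -2.    6.  -39. -102.  -19.   20.] e 0.0
```

>>> carry_out:
  deltas:
    - [[0,0.025,0,0,-1],[0,0.045,0,0,-1],[0,0.065,0,0,-1],[0,0.085,0,0,-1],[0,0.1,0.01,0,-1]]

```text
clock: 27.25
tool_pos: [0.5326, 0.1325, 0.1056]
orientation: [170.6, 50.7, -169.8]
force: [-0.7, -1.4, 1.4]
opening: 0.0004
gripper_force: 0.8
```

```bash
python3 q.py; python3 nxt.py "[[.015,.075,.1]]"
```

```text
fold q 1.44 px 2.7 p 0.97
lead_edge q 1.4 px 3.1 p 0.79
t 27.4 guard pos [0.0104 0.0663 0.1053] F [-1.  -0.3  0.4]
[0.536 0.142 0.1  ] row [0.0, 0.04, 0.04] 0 j [  -1.    6.  -39. -101.  -18.   19.] e 0.0
```

>>> carry_out:
  deltas:
    - [[0,0.015,0,0,-1],[0,0.03,0,0,-1],[0,0.04,0,0,-1]]

```text
clock: 27.7
tool_pos: [0.5316, 0.1356, 0.1056]
orientation: [171.2, 50.6, -169.8]
force: [5.6, -18.5, -2.1]
opening: 0.0003
gripper_force: 9.5
```

```bash
python3 q.py; python3 nxt.py "[[.015,.08,.1]]"
```

```text
fold q 1.46 px 0.2 p 0.92
lead_edge q 1.45 px 1.3 p 0.68
t 27.85 guard pos [0.0099 0.0693 0.1056] F [  3.5 -14.   -2.4]
[0.535 0.147 0.1  ] row [0.0, 0.05, 0.05] 0 j [  -0.    6.  -39. -103.  -17.   20.] e 0.0
```

>>> carry_out:
  deltas:
    - [[0,-0.08,0,0,-1],[0,-0.2,0,0,-1],[0,-0.3,-0.02,0,-1],[0.1,-0.3,-0.15,0,-1],[0.22,-0.3,-0.3,0,-1]]

```text
clock: 28.35
tool_pos: [0.4774, 0.0599, 0.1033]
orientation: [170.6, 50.6, -169.9]
force: [0.3, -1.1, -0.7]
opening: 0.0002
gripper_force: 0.0
```

>>> carry_out:
  deltas:
    - [[0,0,0,0,-1],[0,0,0,0,-1],[0,0,0,0,-1],[0,0,0,0,-1],[0,0,0,0,-1]]

```text
clock: 28.85
tool_pos: [0.4779, 0.0603, 0.1035]
orientation: [170.6, 50.7, -169.9]
force: [0.5, -0.3, 0.5]
opening: 0.0005
gripper_force: 0.0
```

```bash
python3 q.py; python3 nxt.py "[]"; python3 - <<'E'
from h import *
s=ctrl.snapshot("scene"); c=s["color"][120:300,180:380]; cv2.imwrite("pics/s3.png",cv2.resize(c,None,fx=3,fy=3)[:,:,::-1])
E
```

```text
fold q 1.46 px 1.3 p 0.83
lead_edge q 1.4 px 0.8 p 0.61
t 29.0 guard pos [-0.0535  0.0018  0.1034] F [-0.5  0.7  0.7]
```

View pics/s3.png

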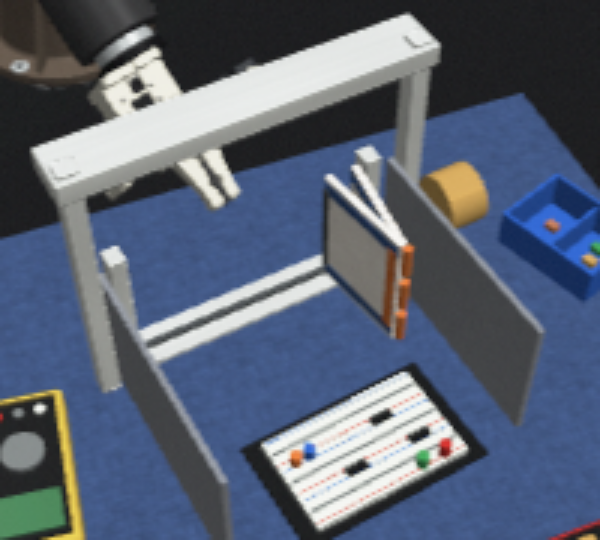

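The door is folded home against the left side (fold at crop (403,290)). The weight is upright, the other parts have not moved, and the gripper is clear.

```bash
python3 -c "
from plant import ctrl
print(ctrl.close_job())"
```

```text
the job is handed in; nothing more can be done
None
```

The guard door is folded fully home: the last reading was about 1.40–1.46 rad against the 1.44 stop. It stayed folded on its own after the gripper backed off, and I handed the job in at about 29 s with the gripper touching nothing and the breadboard, meter and parts box where they were.

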